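# Find the high spot of a trolley wheel

## Task

This hand-truck wheel runs out of round. Swing the stand's pointer in against its stop, then turn the wheel slowly by a rib with a light push, feeling how hard the tyre rubs on the pointer, and leave the wheel at rest with its high spot, the place that rubs hardest, right at the pointer's tip. Leave the pointer in and everything else on the bench undisturbed.

Things in the scene. Friction and masses are not known exactly. Their poses are not given: they have to be found in the camera images.
- stand: Wheel checking stand, fixed to the bench: grey base plate 200 x 380 mm, 18 mm thick, with an upright stub axle (top 122 mm above the bench) on which the wheel lies flat, and a pivot post for the pointer. Origin on the wheel's axis at bench height, z up along the axis, +y from the axis towards the post, whose centre is at y = 216 mm.
- wheel: Wheel, 250 mm diameter, lying flat: black rubber tyre 62 to 108 mm above the bench, moulded grey centre: a closed web with four ribs standing on it. Origin on the axis at its underside, z up. The ribs, 16 mm wide, lie along its x, -x, y, -y from hub (radius 26) to rim (inner radius 94). It turns endlessly either way, 1 to 2 N at a rib when free of the pointer, and stays where left.
- pocket (a point): Middle of the floor of one of the wheel's four pockets between ribs (turns with the wheel): 66 mm from the axis, 45 degrees from the ribs (between the wheel's x and y), 86.5 mm above the bench. The ribs and rim around it stand up to 108 mm, so a pocket is 21 mm deep, 68 mm wide radially and 77 mm across: room for shut fingers to push a rib.
- tip_home (a point): Where the pointer's tip stands when the arm is in (stand x 0, y 126, height 82 mm). The tread is round and passes 1 mm clear of it, but for one high spot 4.5 mm proud and one lesser swelling 2.3 mm proud elsewhere, both symmetric, gone 35 mm either side; no pose tells where. To push a rib past the tip takes 9 to 13 N at the high spot, 5 to 7 N at the lesser, only while it moves.
- pointer: Swing arm of the pointer. Origin on its pivot at bench height, z up; it runs 90 mm along its own -y to the tip, a round-ended 8 mm steel pin sprung lengthwise (about 2 N per mm, 8 mm travel). In against its stop its axes are parallel to the stand's and it points at the axle; it starts swung out 0.65 to 1.2 rad, turned clockwise seen from above (tip to the stand's -x side). Its stiff pivot stays where it is left.
- knob (a point): Top centre of the upright black knob on the pointer arm, 18 mm in diameter, 98 to 134 mm above the bench, 50 mm from the pivot; the arm under it reaches up to 89 mm. It takes about 15 N here to swing the arm.
- spanner: Bystander: steel spanner 190 mm long lying on the bench. Origin under it.
- bearing: Bystander: ball bearing of 52 mm diameter, 15 mm high, flat on the bench. Origin at its underside.
- tape_roll: Bystander: roll of packing tape, 104 mm diameter, 48 mm high. Origin at its underside.
- carton: Bystander: flat white carton 160 x 75 x 36 mm. Origin at its underside.
- castor: Bystander: small castor standing on its 75 x 60 mm plate, 87 mm high. Origin under the plate.
- grease_tin: Bystander: tin of 72 mm diameter, 75 mm high. Origin at its underside.

How it is judged:
By the outcome, as a careful person would: the job done as asked, in the order asked, and still so for the second after the job is handed in, with the robot touching nothing.
It also fails if it takes over 72 s, if anything falls off the work surface, if the arm or the gripper's body presses on something with over 40 N, if the wrist force passes 120 N, or if a joint passes its speed limit or range.

## Robot

A 6-joint arm with a two-finger parallel gripper is mounted at the origin on the work surface. World frame = base frame: x ahead of the robot, y to its left, z up, the work surface at z = 0. Lengths are in m, angles in degrees, forces in N, time in s.
With the tool pointing down it reaches from about 0.3 to 0.75 m from the base axis. Payload 8.5 kg.
Tool frame: the origin (TCP) lies between the finger pads; the fingertips stand 8 mm ahead of it and the grasp point (between the pads) lies 11 mm behind it; y points along the fingers, z is the direction in which the jaws open and shut, and the axes are right-handed (so a half turn about y gives the same grasp; the last joint's range is limited). The gripper opens to 85 mm and grips with 20 to 120 N. Pads are 22 mm wide; open, the fingers measure 114 mm over their backs; the gripper's body (76 mm by 85 mm) begins 54 mm behind the grasp point. The pads swing forward as they close: fully open they stand 13 mm farther back than shut.
Start: joints at [-85.159, 21.807, 74.336, -0, 83.858, -12.336], TCP at [0.162, -0.525, 0.239] pointing down, gripper open.
Joint ranges: [-178.18, 178.18], [-50.72, 133.34], [12.68, 142.11], [-81.47, 261.47], [9.98, 163.14], [-165.26, 165.26]. Speed limits (degrees/s): [136.94, 136.94, 180, 180, 180, 180].

## Interface

Orientations are given as a 3x3 rotation matrix whose columns are the frame's x, y, z axes.
In Python, from rig import env, get_image gives the robot as it stands.
- The arm moves only by the tool move_arm, never from a script. Its argument "targets" is one flat list of numbers, 6 for each row, row after row: the shift along the tool's x, y, z in mm, then the turn, a rotation vector about the tool's x, y, z in rad. A call has exactly 5 rows; each row shifts and turns the commanded pose from where the row before left it, along the tool's axes as they then stand; what a row does not reach is not made up. A row lasts 1/8 s, in which the tool goes at most 62.5 mm and 10.7 degrees, less where a joint would pass 70% of its speed; a pose out of reach is approached as far as the arm can. A call is refused whole if a number of a shift passes 62.5 or a number of a turn 0.188, either way. A call with a gripper value outside its range is refused whole. "hand" is the opening, from -1 (shut) to 1 (fully open), so that 0 is half open, set as the call begins (left out, the last holds). The fingers move at their own pace and stop on an object; "squeeze" is the grip in N (left out, the last holds). Time passes only in rows, so rows that do not move let the fingers close, or fill a call up. It gives the time, the measured TCP pose, the force and the opening at its end, in the units of the state.
- env.observe(): the state, without advancing time (a new reading comes with each control period).
- get_image(name): name is "scene" or "top" or "wrist"; returns a dict with "pixels" (420x560x3 uint8, red, green, blue), "z_map" (420x560 float32, m along the optical axis (not along the pixel's ray), 0 where there is no reading), "intrinsics" (3x3 intrinsics, pixels), "R" (3x3) and "t" (3): a world point X has camera coordinates R X + t; the wrist camera has in their place "mount" (4x4, takes a point from camera to tool coordinates, whose origin is the TCP and whose axes are the tool frame's). Camera axes: x right, y down, z forward; pixel columns grow to the right and rows downward; lengths in m; the calibration is good to about 2 mm. A picture is of the moment at which its call begins: read the wrist's pose just before it.
- env.close_job(): hands the job in, once; it reports no verdict.
The state is a dict: "time_s": time; "q": joint angles; "qvel": joint speeds; "joint_efforts": joint torques, N m; "position": TCP position; "tool_rot": TCP orientation; "ft_force": force on the tool from outside, world axes, zero at the start; "wrist_torque": the same for the moment, N m; "grip_width": finger opening in m.
Only numpy, scipy, OpenCV 4.12 (cv2) and the standard library are available. Lean on these libraries where they do the work, as an engineer would, in place of code of your own. Each camera call takes 0.05 s, during which the arm holds its last target.

## Working session

There is one attempt and no reset: what is moved stays moved. The work goes in short steps, Python scripts to look and compute and a tool call to move; the robot and the scene stay as the last step left them, time stands still between calls to the robot, and variables do not carry over. Pictures are saved under pics/ and viewed, and the job is handed in when it is done.

Besides the shell and the picture viewer there is one more tool, called after ">>>" by a JSON object that holds its "op" and its "data", one argument or row to a line. move_arm: Moves the arm, as the interface text tells. Its arguments: {"type":"object","properties":{"targets":{"type":"array"},"hand":{"type":"number"},"squeeze":{"type":"number"}},"required":["targets"]}

```bash
ls; mkdir -p pics; python3 - <<'E'
from rig import env,get_image
import cv2
s=env.observe()
for k,v in s.items(): print(k,v)
for n in ["scene","top","wrist"]:
    im=get_image(n)
    cv2.imwrite(f"pics/{n}0.png",im["pixels"][:,:,::-1])
    print(n,im["intrinsics"].tolist(),im.get("R"),im.get("t"),im.get("mount"))
E
```

```text
pics
time_s 0.0
q [-8.51611749e+01  2.18386610e+01  7.43873882e+01 -1.02598062e-03
  8.38581104e+01 -1.23370114e+01]
qvel [-0.12489903  0.03458854 -0.04407732 -0.09889742  0.01181859 -0.13087956]
joint_efforts [ 8.98345970e-04 -4.48464310e+01 -2.31276834e+01 -2.18938108e-04
  4.64737153e-03 -1.24345257e-05]
position [ 0.16237372 -0.52516706  0.2387181 ]
tool_rot [[-9.55402439e-01 -1.41643434e-04  2.95306891e-01]
 [-2.95306776e-01  1.46212400e-03 -9.55401366e-01]
 [-2.96448962e-04 -9.99998921e-01 -1.43874510e-03]]
ft_force [-0.46550008  0.45542047 -0.57964703]
wrist_torque [ 0.04183632 -0.03312278  0.01921737]
grip_width 0.08562645955669022
scene [[540.8967152602985, 0.0, 277.85787630051163], [0.0, 540.8967152602985, 205.0366784716892], [0.0, 0.0, 1.0]] [[-0.21945913  0.97555137  0.01171412]
 [ 0.74260878  0.17481963 -0.64650622]
 [-0.63274788 -0.13318269 -0.76281878]] [ 0.11986147 -0.32137591  1.74371159] None
top [[436.04530026323243, 0.0, 273.3672882952449], [0.0, 436.04530026323243, 209.73733998239658], [0.0, 0.0, 1.0]] [[-0.02470726 -0.99949534  0.01996539]
 [-0.99912443  0.02401374 -0.03425945]
 [ 0.03376271 -0.02079437 -0.99921353]] [-0.03233501  0.49887277  1.4214039 ] None
wrist [[297.52446261035993, 0.0, 278.3013035487606], [0.0, 297.52446261035993, 209.2345321870584], [0.0, 0.0, 1.0]] None None [[-4.84962512e-05  9.56347341e-01  2.92232376e-01 -7.49291847e-02]
 [ 1.76493129e-03 -2.92231840e-01  9.56345877e-01 -1.33617392e-01]
 [ 9.99998441e-01  5.62149255e-04 -1.67371520e-03  1.34328417e-03]
 [ 0.00000000e+00  0.00000000e+00  0.00000000e+00  1.00000000e+00]]
```

View pics/scene0.png

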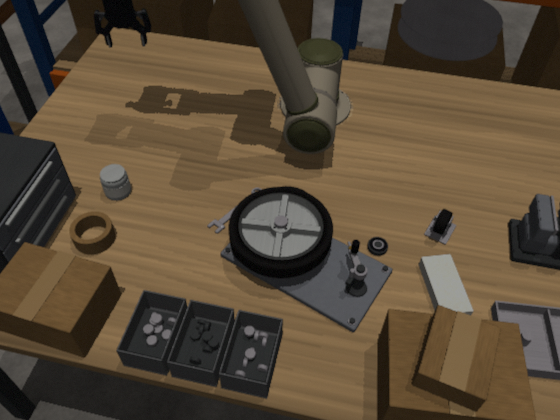

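View pics/top0.png

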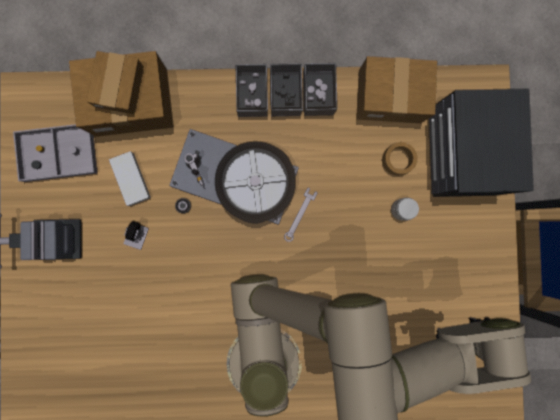

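View pics/wrist0.png

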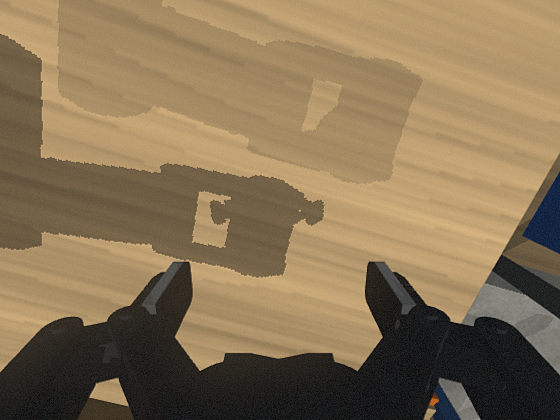

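The scene and top views show the wheel (top ≈ (255,182), scene ≈ (281,230)). The post and pointer sit to its left in the top view, at ≈ (193,160). Next I'll zoom in and measure.

```bash
cat > h.py <<'E'
import numpy as np,cv2
def ray(im,uv,z):
    K,R,t=np.array(im["intrinsics"]),np.array(im["R"]),np.array(im["t"])
    uv=np.atleast_2d(uv).astype(float)
    d=np.c_[uv,np.ones(len(uv))]@np.linalg.inv(K).T@R
    c=-R.T@t
    return c+d*((z-c[2])/d[:,2])[:,None]
def proj(im,X):
    K,R,t=np.array(im["intrinsics"]),np.array(im["R"]),np.array(im["t"])
    p=(np.atleast_2d(X)@R.T+t)@K.T
    return p[:,:2]/p[:,2:]
def cloud(im):
    K,R,t=np.array(im["intrinsics"]),np.array(im["R"]),np.array(im["t"])
    z=im["z_map"];v,u=np.mgrid[:z.shape[0],:z.shape[1]]
    p=np.stack([u,v,np.ones_like(u)],-1)@np.linalg.inv(K).T*z[...,None]
    return (p-t)@R
E
python3 - <<'E'
from rig import env,get_image
from h import *
import pickle
d={n:get_image(n) for n in ["scene","top"]}
pickle.dump(d,open("im0.pkl","wb"))
for n,(u,v,w,h) in {"top":(160,120,140,105),"scene":(200,170,220,165)}.items():
    c=d[n]["pixels"][v:v+h,u:u+w,::-1]
    cv2.imwrite(f"pics/{n}z.png",cv2.resize(c,None,fx=800/w if n=="scene" else 5.6,fy=800/w if n=="scene" else 5.6,interpolation=cv2.INTER_CUBIC))
im=d["top"];P=cloud(im);Z=P[...,2]
hsv=cv2.cvtColor(im["pixels"],cv2.COLOR_RGB2HSV)
print(P[182,255],P[160,193], P[182,225])
# tyre mask: height ~108, dark
m=((Z>0.09)&(Z<0.125)&(hsv[...,2]<60)).astype(np.uint8); m[:, :205]=0;m[:,305:]=0;m[:130]=0;m[235:]=0
cs,_=cv2.findContours(m,cv2.RETR_EXTERNAL,cv2.CHAIN_APPROX_NONE)
c=max(cs,key=cv2.contourArea)[:,0]
w=ray(im,c,0.108)
A=np.c_[2*w[:,:2],np.ones(len(w))];s=np.linalg.lstsq(A,(w[:,:2]**2).sum(1),rcond=None)[0]
print("wheel c",s[:2],"r",np.sqrt(s[2]+s[0]**2+s[1]**2))
E
```

```text
[0.57933475 0.01133806 0.12230452] [0.65457666 0.20149527 0.09365387] [0.58280708 0.10309605 0.10819962]
wheel c [0.58228191 0.01242569] r 0.1213204180008748
```

View pics/topz.png

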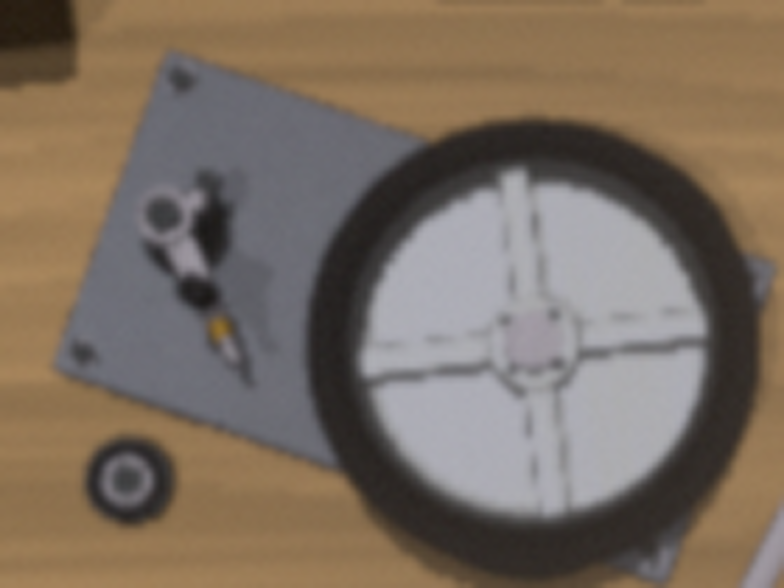

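View pics/scenez.png

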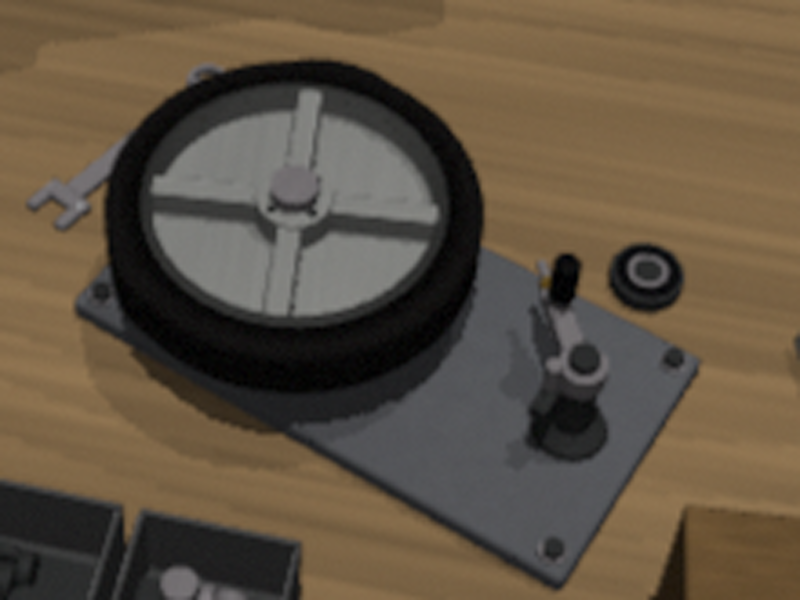

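The zooms show the axle cap at top-zoom (533,340) and scene-zoom (294,187). The post cap is at (164,214) and (585,358), and the knob top at (197,292) and (566,262). I'll triangulate these.

```bash
python3 - <<'E'
from h import *
import pickle
d=pickle.load(open("im0.pkl","rb"))
def f(n,p):
    s,o=(5.6,(160,120)) if n=="top" else (800/220,(200,170))
    return (np.array(p)+.5)/s-.5+o
def Pm(im): return np.array(im["intrinsics"])@np.c_[im["R"],im["t"]]
for k,a,b,z in [("axle",(533,340),(294,187),.122),("post",(164,214),(585,358),None),("knob",(198,290),(566,262),.134)]:
    u,v=f("top",a),f("scene",b)
    X=cv2.triangulatePoints(Pm(d["top"]),Pm(d["scene"]),u,v)[:,0];X=X[:3]/X[3]
    print(k,X, ray(d["top"],u,z or X[2])[0], ray(d["scene"],v,z or X[2])[0])
im=d["top"];P=cloud(im);Z=P[...,2]
# rim inner top / tyre via scene and top depth at 0.108
for n in d:
    P=cloud(d[n]);Z=P[...,2];m=(abs(Z-.108)<.004)&(np.hypot(P[...,0]-.58,P[...,1]-.012)<.135)&(np.hypot(P[...,0]-.58,P[...,1]-.012)>.095)
    q=P[m];A=np.c_[2*q[:,:2],np.ones(len(q))]
    h=cv2.convexHull(q[:,:2].astype(np.float32))[:,0]
    print(n,len(q),cv2.minEnclosingCircle(h),Z[m].mean())
# plate corners: from top, plate grey at z .018
P=cloud(im);Z=P[...,2];m=(abs(Z-.018)<.005)&(np.hypot(P[...,0]-.6,P[...,1]-.1)<.3)
hsv=cv2.cvtColor(im["pixels"],cv2.COLOR_RGB2HSV)
m&=hsv[...,1]<70
m=m.astype(np.uint8)
m=cv2.morphologyEx(m,cv2.MORPH_OPEN,np.ones((3,3)))
n,l,st,ce=cv2.connectedComponentsWithStats(m)
i=1+st[1:,4].argmax();v,u=np.where(l==i);w=ray(im,np.c_[u,v],.018)
print(cv2.minAreaRect(w[:,:2].astype(np.float32)))
# all plate comps incl. corner at right
E
```

```text
axle [0.58461353 0.01294593 0.11923362] [0.58452507 0.01192592 0.122     ] [0.58665213 0.01400916 0.122     ]
post [0.66051196 0.21472439 0.0993973 ] [0.66075471 0.21307556 0.0993973 ] [0.66022418 0.21578389 0.0993973 ]
knob [0.6141083  0.19252412 0.13146563] [0.61412759 0.18983481 0.134     ] [0.61564624 0.19393862 0.134     ]
scene 2232 ((0.5858124494552612, 0.01163366436958313), 0.1269880086183548) 0.10657971644021652
top 1790 ((0.5836164355278015, 0.01077241450548172), 0.12620766460895538) 0.10783938190398498
((0.598914384841919, 0.20835557579994202), (0.14926162362098694, 0.13403846323490143), 88.8326644897461)
```

```bash
cat >> h.py <<'E'
AX=np.array([.585,.0125]);POST=np.array([.6605,.2145])
def phi_of(s):
    R=np.array(s["tool_rot"]);return np.degrees(np.arctan2(R[1,0],R[0,0]))
def plan(s,pos,phi,n,decim=1):
    """rows from the measured pose to pos, tool-down with tool x at world angle phi"""
    p=np.array(s["position"]);f0=phi_of(s);df=(phi-f0+180)%360-180
    out=[]
    for i in range(n):
        f=np.radians(f0+df*i/n);d=(np.array(pos)-p)/n*1000
        x=np.array([np.cos(f),np.sin(f),0]);y=np.array([0,0,-1.]);z=np.cross(x,y)
        out.append([round(d@x,decim),round(d@y,decim),round(d@z,decim),0,round(-np.radians(df)/n,4),0])
    for i in range(0,n,5): print([v for r in out[i:i+5] for v in map(float,r)])
    return out
E
python3 - <<'E'
from rig import env
from h import *
plan(env.observe(),[.604,.2136,.20],296,15,0)
E
```

```text
[-43.0, 3.0, -38.0, 0.0, -0.115, 0.0, -47.0, 3.0, -33.0, 0.0, -0.115, 0.0, -50.0, 3.0, -28.0, 0.0, -0.115, 0.0, -53.0, 3.0, -22.0, 0.0, -0.115, 0.0, -55.0, 3.0, -15.0, 0.0, -0.115, 0.0]
[-57.0, 3.0, -9.0, 0.0, -0.115, 0.0, -57.0, 3.0, -2.0, 0.0, -0.115, 0.0, -57.0, 3.0, 4.0, 0.0, -0.115, 0.0, -56.0, 3.0, 11.0, 0.0, -0.115, 0.0, -55.0, 3.0, 17.0, 0.0, -0.115, 0.0]
[-52.0, 3.0, 23.0, 0.0, -0.115, 0.0, -49.0, 3.0, 29.0, 0.0, -0.115, 0.0, -46.0, 3.0, 35.0, 0.0, -0.115, 0.0, -41.0, 3.0, 40.0, 0.0, -0.115, 0.0, -37.0, 3.0, 44.0, 0.0, -0.115, 0.0]
```

>>> {"op": "move_arm", "data": {
  "targets": [-43,3,-38,0,-0.115,0,-47,3,-33,0,-0.115,0,-50,3,-28,0,-0.115,0,-53,3,-22,0,-0.115,0,-55,3,-15,0,-0.115,0],
  "hand": -1,
  "squeeze": 60
}}

```text
time_s: 0.88
position: [0.3103, -0.278, 0.2243]
tool_rot: [[-0.639, 0.0, 0.77], [-0.77, -0.0, -0.639], [0.0, -1.0, 0.0]]
ft_force: [1.0, -0.2, 0.6]
grip_width: -0.0001
```

>>> {"op": "move_arm", "data": {
  "targets": [-57,3,-9,0,-0.115,0,-57,3,-2,0,-0.115,0,-57,3,4,0,-0.115,0,-56,3,11,0,-0.115,0,-55,3,17,0,-0.115,0]
}}

```text
time_s: 1.5
position: [0.4579, -0.0322, 0.2094]
tool_rot: [[-0.117, 0.0, 0.993], [-0.993, -0.0, -0.117], [0.0, -1.0, 0.0]]
ft_force: [0.4, -1.4, -0.4]
grip_width: -0.0002
```

```bash
python3 - <<'E'
from rig import env
from h import *
s=env.observe();print(s["position"],phi_of(s),s["q"],s["time_s"],s["grip_width"])
plan(s,[.604,.2136,.20],296,5,0)
E
```

```text
[ 0.45785187 -0.03221848  0.20935197] -96.71606384716151 [-1.88551668e+01  1.42611437e+01  9.10167973e+01 -5.33058404e-03
  7.46937488e+01 -1.21376996e+01] 1.5 -0.00023987669961904196
[-52.0, 2.0, 23.0, 0.0, -0.1142, 0.0, -49.0, 2.0, 29.0, 0.0, -0.1142, 0.0, -46.0, 2.0, 35.0, 0.0, -0.1142, 0.0, -41.0, 2.0, 39.0, 0.0, -0.1142, 0.0, -37.0, 2.0, 44.0, 0.0, -0.1142, 0.0]
```

>>> {"op": "move_arm", "data": {
  "targets": [-52,2,23,0,-0.114,0,-49,2,29,0,-0.114,0,-46,2,35,0,-0.114,0,-41,2,39,0,-0.114,0,-37,2,44,0,-0.114,0]
}}

```text
time_s: 2.12
position: [0.6046, 0.2128, 0.1991]
tool_rot: [[0.438, -0.0, 0.899], [-0.899, -0.0, 0.438], [0.0, -1.0, -0.0]]
ft_force: [0.6, -0.6, 1.0]
grip_width: 0.0001
```

```bash
python3 - <<'E'
from rig import env,get_image
from h import *
s=env.observe();print(s["position"],phi_of(s),s["q"],s["time_s"],s["grip_width"])
w=get_image("wrist")
cv2.imwrite("pics/w1.png",w["pixels"][:,:,::-1])
K=np.array(w["intrinsics"]);z=w["z_map"];v,u=np.mgrid[:420,:560]
p=np.stack([u,v,np.ones_like(u)],-1)@np.linalg.inv(K).T*z[...,None]
M=np.array(w["mount"]);T=p@M[:3,:3].T+M[:3,3]
m=(abs(T[...,2])<.05)&(abs(T[...,0])<.03)&(T[...,1]<.06)&(z>0)
print("tool extents",np.percentile(T[m],[0,1,99,100],axis=0))
tip=m&(T[...,1]>0);print(np.percentile(T[tip],[1,99],axis=0))
W=T@np.array(s["tool_rot"]).T+s["position"]
hsv=cv2.cvtColor(w["pixels"],cv2.COLOR_RGB2HSV)
k=(W[...,2]>.12)&(W[...,2]<.145)&(np.hypot(W[...,0]-.6145,W[...,1]-.192)<.04)
print("knob",W[k].mean(0),k.sum(),W[k].max(0),W[k].min(0))
E
```

```text
[0.60458747 0.21284299 0.19914938] -64.05355374219333 [ 8.83573800e+00  3.26555029e+01  6.24234370e+01 -1.12599332e-02
  8.49234427e+01 -1.71097112e+01] 2.125 0.00013717078366146636
tool extents [[-0.02019898 -0.091722   -0.04999548]
 [-0.01881886 -0.09009583 -0.04885162]
 [ 0.00929575 -0.00552828  0.04888424]
 [ 0.01387281  0.00583936  0.0499975 ]]
[[-1.01906981e-02  1.55947868e-05 -1.11964270e-02]
 [-5.14428389e-03  5.17324304e-03  1.19147889e-02]]
knob [0.61383527 0.20029015 0.12928708] 276 [0.62438267 0.20421823 0.13436873] [0.60737178 0.19149124 0.12008441]
```

View pics/w1.png

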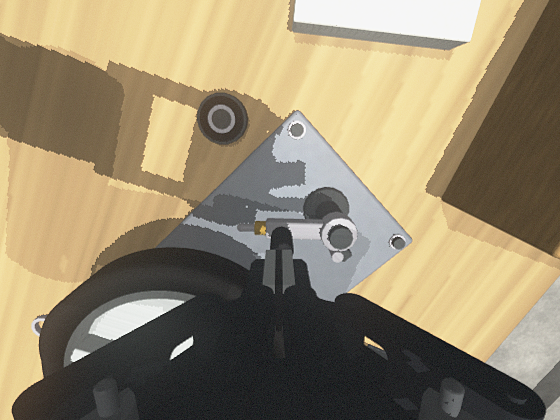

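The wrist picture shows the shut fingers at (283,255), the knob just ahead at (280,237) and the post at (341,237). Clearance to the knob is thin, so I'll back off 6 mm and then descend.

>>> {"op": "move_arm", "data": {
  "targets": [-6,10,0,0,0,0,0,25,0,0,0,0,0,25,0,0,0,0,0,20,0,0,0,0,0,10,0,0,0,0]
}}

```text
time_s: 2.8
position: [0.6004, 0.2156, 0.1082]
tool_rot: [[0.433, -0.002, 0.902], [-0.902, -0.0, 0.433], [-0.001, -1.0, -0.002]]
ft_force: [0.8, 0.3, 0.6]
grip_width: 0.0001
```

```bash
python3 - <<'E'
from rig import env,get_image
from h import *
s=env.observe();p=np.array(s["position"]);print(p,phi_of(s),s["ft_force"])
r=p[:2]-POST;a=np.degrees(np.arctan2(r[1],r[0]));print("r",np.linalg.norm(r),"ang",a)
# chord rows: rotate about post CCW by d deg at this pose
for d in (3,4,5):
    R=cv2.Rodrigues(np.array([0,0,np.radians(d)]))[0][:2,:2]
    D=(R@r-r)*1000;f=np.radians(phi_of(s));x=np.array([np.cos(f),np.sin(f)]);z=np.array([-x[1],x[0]])
    # tool z = x cross y(down)
    zz=np.cross([x[0],x[1],0],[0,0,-1])[:2]
    print(d,D@x,D@zz,np.radians(d))
E
```

```text
[0.60035971 0.21555064 0.1081517 ] -64.36388994985643 [0.82519401 0.26345209 0.57171664]
r 0.06014947060459919 ang 178.99915731733137
3 2.850827594745594 -1.3376679905770426 0.05235987755982989
4 3.8161839094498986 -1.7501634309919196 0.06981317007977318
5 4.78859223379131 -2.14574825559224 0.08726646259971647
```

>>> {"op": "move_arm", "data": {
  "targets": [3.8,0,-1.75,0,-0.07,0,3.8,0,-1.75,0,-0.07,0,3.8,0,-1.75,0,-0.07,0,3.8,0,-1.75,0,-0.07,0,3.8,0,-1.75,0,-0.07,0]
}}

```text
time_s: 3.42
position: [0.6028, 0.1984, 0.1092]
tool_rot: [[0.719, -0.003, 0.695], [-0.695, 0.005, 0.719], [-0.005, -1.0, 0.002]]
ft_force: [-5.2, 14.8, -1.8]
grip_width: -0.0001
```

```bash
cat > k.py <<'E'
from rig import env,get_image
from h import *
s=env.observe();p=np.array(s["position"]);r=p[:2]-POST
f=np.array(s["ft_force"]);R=np.array(s["tool_rot"])
print(s["time_s"],p,"phi",phi_of(s),"r",np.linalg.norm(r),"ang",np.degrees(np.arctan2(r[1],r[0]))%360,"Ftool",f@R)
kc=p[:2]+R[:2,0]*.020 ;print("knob face-line angle from finger x-axis", np.degrees(np.arctan2(*(kc-POST)[::-1]))%360)
E
python3 k.py
```

```text
3.425 [0.60282848 0.19838458 0.10920479] phi -44.04929266602985 r 0.059880809270014226 ang 195.61220590558003 Ftool [-13.99444755   1.86546558   7.02857392]
knob face-line angle from finger x-axis 214.73628249744723
```

>>> {"op": "move_arm", "data": {
  "targets": [3.8,0,-1.75,0,-0.07,0,3.8,0,-1.75,0,-0.07,0,3.8,0,-1.75,0,-0.07,0,3.8,0,-1.75,0,-0.07,0,3.8,0,-1.75,0,-0.07,0]
}}

```text
time_s: 4.05
position: [0.6121, 0.1799, 0.1092]
tool_rot: [[0.914, -0.005, 0.407], [-0.407, 0.004, 0.914], [-0.006, -1.0, 0.002]]
ft_force: [-8.9, 13.2, 1.7]
grip_width: -0.0
```

>>> {"op": "move_arm", "data": {
  "targets": [2.85,0,-1.3,0,-0.052,0,1.9,0,-0.9,0,-0.035,0,1.9,0,-0.9,0,-0.035,0,1.9,0,-0.9,0,-0.035,0,0.95,0,-0.4,0,-0.017,0]
}}

```text
time_s: 4.68
position: [0.6191, 0.1721, 0.1092]
tool_rot: [[0.97, -0.006, 0.244], [-0.244, 0.003, 0.97], [-0.007, -1.0, 0.002]]
ft_force: [-10.8, 9.6, 2.3]
grip_width: 0.0003
```

```bash
cat >> k.py <<'E'
x=np.radians(phi_of(s));c=(r@R[:2,0]+.020)/.05;a=np.degrees(x)+360-np.degrees(np.arccos(c));print("knob angle",a%360)
E
python3 k.py
```

```text
4.675 [0.61914643 0.17207447 0.10917724] phi -14.117868553078488 r 0.059245620453119395 ang 225.733059963894 Ftool [-12.80962631  -2.20488974   6.70027702]
knob face-line angle from finger x-axis 245.09960261673967
knob angle 244.63092072257734
```

>>> {"op": "move_arm", "data": {
  "targets": [1,0,-0.4,0,-0.017,0,1,0,-0.4,0,-0.017,0,1,0,-0.4,0,-0.017,0,1,0,-0.4,0,-0.017,0,1,0,-0.4,0,-0.017,0]
}}

```text
time_s: 5.3
position: [0.6232, 0.1687, 0.1091]
tool_rot: [[0.987, -0.007, 0.161], [-0.161, 0.002, 0.987], [-0.008, -1.0, 0.001]]
ft_force: [-16.5, 8.1, 4.9]
grip_width: 0.0002
```

```bash
python3 k.py
```

```text
5.3 [0.62317874 0.16865359 0.10913663] phi -9.265109696184336 r 0.0591165767720286 ang 230.85269616867637 Ftool [-17.66282182  -4.78336892   5.31437016]
knob face-line angle from finger x-axis 250.28505896435712
knob angle 249.83798366400083
```

>>> {"op": "move_arm", "data": {
  "targets": [0.8,0,-0.3,0,-0.01,0,0.8,0,-0.3,0,-0.01,0,0,0,0,0,0,0,0,0,0,0,0,0,0,0,0,0,0,0]
}}

```text
time_s: 5.92
position: [0.6233, 0.1684, 0.1091]
tool_rot: [[0.99, -0.011, 0.141], [-0.141, 0.003, 0.99], [-0.011, -1.0, 0.001]]
ft_force: [-20.1, 8.9, 7.1]
grip_width: 0.0003
```

```bash
python3 k.py
```

```text
5.925 [0.62325771 0.1684463  0.10914976] phi -8.11732346600842 r 0.05922779513373315 ang 231.03853594578277 Ftool [-21.20363582  -6.83057746   5.94285506]
knob face-line angle from finger x-axis 250.35909484452338
knob angle 249.9190162849409
```

The knob stopped moving while the force rose to 21 N, so the pointer is on its stop. I'll back off and lift.

>>> {"op": "move_arm", "data": {
  "targets": [-8,0,0,0,0,0,-4,-20,0,0,0,0,0,-30,0,0,0,0,-20,-25,0,0,0,0,-30,-15,0,0,0,0]
}}

```text
time_s: 6.55
position: [0.5666, 0.1746, 0.2008]
tool_rot: [[0.99, 0.003, 0.144], [-0.144, -0.0, 0.99], [0.003, -1.0, 0.0]]
ft_force: [0.4, -0.0, 0.2]
grip_width: 0.0001
```

```bash
python3 - <<'E'
from rig import env,get_image
from h import *
import pickle
s=env.observe();print(s["time_s"],s["position"],phi_of(s),s["q"][[0,5]],s["ft_force"])
w=get_image("wrist");t=get_image("top");c=get_image("scene")
pickle.dump((s,w,t,c),open("im2.pkl","wb"))
cv2.imwrite("pics/w2.png",w["pixels"][:,:,::-1])
a=cv2.resize(t["pixels"][110:240,150:310,::-1],None,fx=5,fy=5,interpolation=cv2.INTER_CUBIC)
cv2.imwrite("pics/t2.png",a[:600])
b=cv2.resize(c["pixels"][170:320,200:400,::-1],None,fx=4,fy=4,interpolation=cv2.INTER_CUBIC)
cv2.imwrite("pics/s2.png",b)
E
```

```text
6.55 [0.56657217 0.17463903 0.20077936] -8.270941278626163 [  5.70817495 -76.01807291] [ 0.4331286  -0.01173928  0.22615084]
```

View pics/w2.png

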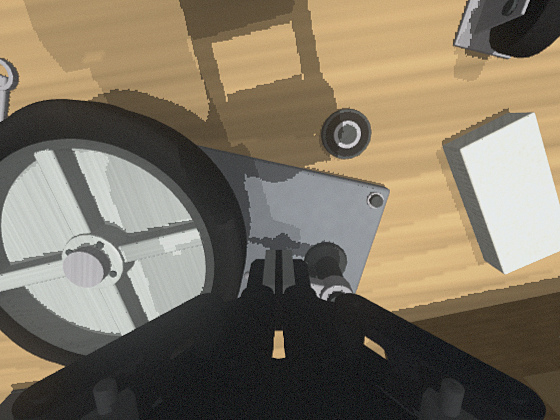

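View pics/t2.png

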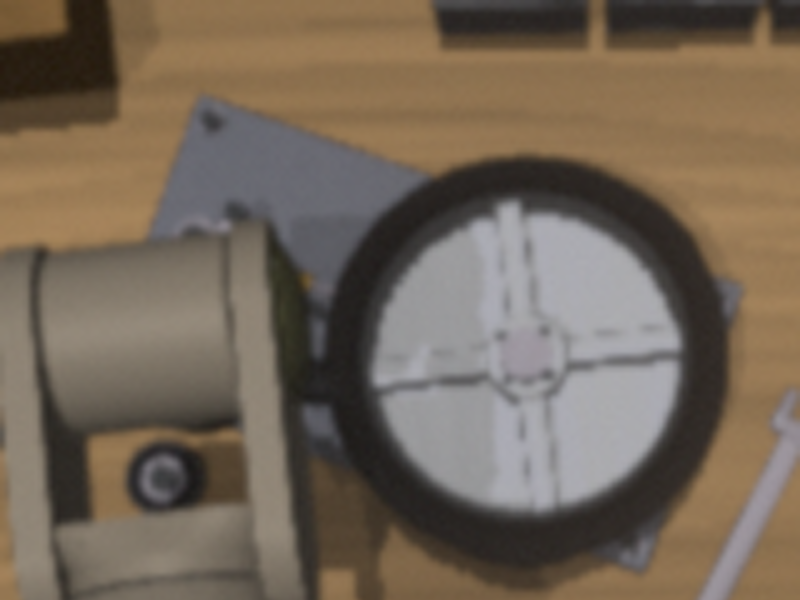

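View pics/s2.png

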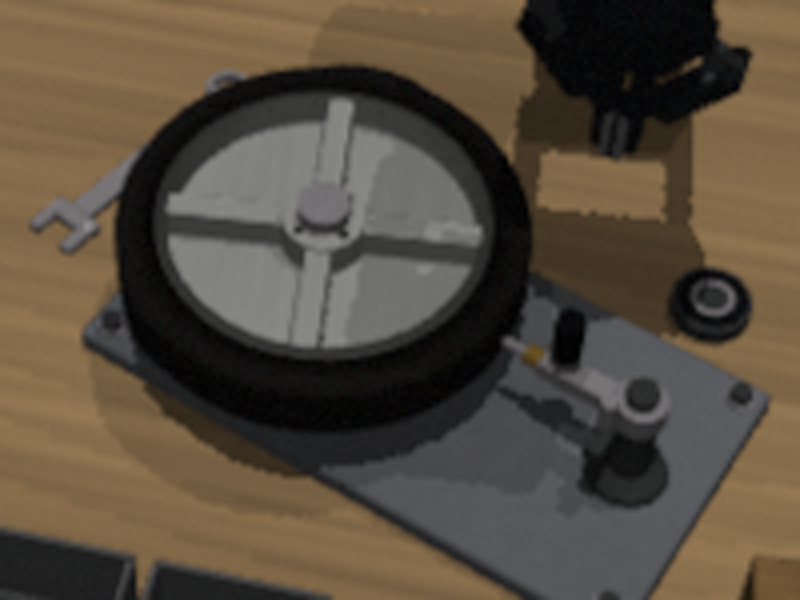

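The scene picture shows the pointer pointing at the axle with its tip on the tread (zoom ≈ (505,340)). Next I'll measure the rib angles and the axle from depth.

```bash
cat >> h.py <<'E'
def wcloud(w,s):
    K=np.array(w["intrinsics"]);z=w["z_map"];v,u=np.mgrid[:420,:560]
    p=np.stack([u,v,np.ones_like(u)],-1)@np.linalg.inv(K).T*z[...,None]
    M=np.array(w["mount"]);T=p@M[:3,:3].T+M[:3,3]
    return T@np.array(s["tool_rot"]).T+s["position"]
def ribs(P,c,zl=.1,zh=.113):
    """rib angle mod 90 from points at rib-top height (4-fold direction average)"""
    d=P[...,:2]-c;r=np.hypot(d[...,0],d[...,1])
    m=(P[...,2]>zl)&(P[...,2]<zh)&(r>.036)&(r<.088)
    a=np.arctan2(d[...,1],d[...,0])[m]
    th=np.degrees(np.angle(np.exp(4j*a).mean()))/4
    return th,m.sum(),abs(np.exp(4j*a).mean())
E
python3 - <<'E'
from h import *
import pickle
s,w,t,c=pickle.load(open("im2.pkl","rb"))
for n,P in [("wrist",wcloud(w,s)),("top",cloud(t)),("scene",cloud(c))]:
    d=np.hypot(P[...,0]-AX[0],P[...,1]-AX[1])
    m=(P[...,2]>.118)&(d<.02);print(n,"axle",m.sum(),P[m].mean(0) if m.any() else "", "ribs",ribs(P,AX), ribs(P,P[m].mean(0)[:2]))
E
```

```text
wrist axle 1246 [0.58473564 0.0147544  0.12118272] ribs (np.float64(5.132419851726254), np.int64(4705), np.float64(0.9233015359093963)) (np.float64(5.459196619430624), np.int64(4736), np.float64(0.936916809504881))
top axle 87 [0.58502284 0.0115267  0.12334171] ribs (np.float64(5.561606549277905), np.int64(341), np.float64(0.9429054562136858)) (np.float64(5.521100683661964), np.int64(343), np.float64(0.9439212017628229))
scene axle 116 [0.58682873 0.01281054 0.12172881] ribs (np.float64(5.697876816197861), np.int64(530), np.float64(0.9274549595063324)) (np.float64(5.703045326643815), np.int64(530), np.float64(0.9345474032295309))
```

```bash
sed -i 's/AX=np.array(\[.585,.0125\])/AX=np.array([.585,.013])/' h.py; python3 - <<'E'
from rig import env
from h import *
th=np.radians(118);plan(env.observe(),[*(AX+.066*np.array([np.cos(th),np.sin(th)])),.15],28,5,0)
E
```

```text
[1.0, 10.0, -21.0, 0.0, -0.1263, 0.0, -2.0, 10.0, -21.0, 0.0, -0.1263, 0.0, -5.0, 10.0, -20.0, 0.0, -0.1263, 0.0, -7.0, 10.0, -20.0, 0.0, -0.1263, 0.0, -10.0, 10.0, -19.0, 0.0, -0.1263, 0.0]
```

>>> {"op": "move_arm", "data": {
  "targets": [1,10,-21,0,-0.126,0,-2,10,-21,0,-0.126,0,-5,10,-20,0,-0.126,0,-7,10,-20,0,-0.126,0,-10,10,-19,0,-0.126,0]
}}

```text
time_s: 7.32
position: [0.5551, 0.0692, 0.1483]
tool_rot: [[0.882, -0.0, -0.471], [0.471, -0.0, 0.882], [-0.0, -1.0, -0.0]]
ft_force: [0.7, -0.5, 0.1]
grip_width: -0.0001
```

```bash
cat > w.py <<'E'
from rig import env,get_image
from h import *
s=env.observe();p=np.array(s["position"]);r=p[:2]-AX
f=np.array(s["ft_force"]);R=np.array(s["tool_rot"]);rr=np.linalg.norm(r);th=np.degrees(np.arctan2(r[1],r[0]))
tau=r[0]*f[1]-r[1]*f[0]
print("t %.2f z %.4f r %.4f th %.2f phi-err %.2f q6 %.1f Ftan(CCW+) %.2f Frad %.2f Fz %.2f"%(s["time_s"],p[2],rr,th,(phi_of(s)-th+90+180)%360-180,s["q"][5],tau/rr,f[:2]@r/rr,f[2]))
E
python3 w.py; python3 - <<'E'
from rig import env
from h import *
th=np.radians(118);plan(env.observe(),[*(AX+.066*np.array([np.cos(th),np.sin(th)])),.10],28,5,0)
E
```

```text
t 7.33 z 0.1483 r 0.0637 th 118.00 phi-err 0.10 q6 -123.1 Ftan(CCW+) -0.36 Frad -0.72 Fz 0.09
[-0.0, 10.0, 0.0, 0.0, 0.0003, 0.0, -0.0, 10.0, 0.0, 0.0, 0.0003, 0.0, -0.0, 10.0, 0.0, 0.0, 0.0003, 0.0, -0.0, 10.0, 0.0, 0.0, 0.0003, 0.0, -0.0, 10.0, 0.0, 0.0, 0.0003, 0.0]
```

>>> {"op": "move_arm", "data": {
  "targets": [0,10,1,0,0,0,0,10,1,0,0,0,0,10,0,0,0,0,0,10,0,0,0,0,0,8,0,0,0,0]
}}

```text
time_s: 7.95
position: [0.5537, 0.0726, 0.1006]
tool_rot: [[0.884, -0.0, -0.468], [0.468, 0.0, 0.884], [-0.0, -1.0, 0.0]]
ft_force: [0.5, 0.2, 1.0]
grip_width: 0.0003
```

```bash
python3 w.py; python3 - <<'E'
from h import *
r=66
for d in (1.2,1.5,1.6,2):
    a=np.radians(d);print(d,round(a,4),"x",r*np.sin(a),"z",-r*(1-np.cos(a)))
E
```

```text
t 7.95 z 0.1006 r 0.0673 th 117.70 phi-err 0.22 q6 -122.6 Ftan(CCW+) -0.56 Frad -0.09 Fz 1.01
1.2 0.0209 x 1.3821997123015592 z -0.014474890660197026
1.5 0.0262 x 1.7276785883196282 z -0.022616551613220848
1.6 0.0279 x 1.8428281557555461 z -0.02573240733661275
2 0.0349 x 2.303366782365064 z -0.0402054167396797
```

>>> {"op": "move_arm", "data": {
  "targets": [1.88,0,0,0,0.028,0,1.88,0,0,0,0.028,0,1.88,0,0,0,0.028,0,1.88,0,0,0,0.028,0,1.88,0,0,0,0.028,0]
}}

```text
time_s: 8.57
position: [0.5624, 0.0763, 0.1015]
tool_rot: [[0.941, 0.0, -0.338], [0.338, -0.0, 0.941], [0.0, -1.0, -0.0]]
ft_force: [-0.9, 0.2, 0.6]
grip_width: -0.0004
```

>>> {"op": "move_arm", "data": {
  "targets": [1.88,0,0,0,0.028,0,1.88,0,0,0,0.028,0,1.88,0,0,0,0.028,0,1.88,0,0,0,0.028,0,1.88,0,0,0,0.028,0]
}}

```text
time_s: 9.2
position: [0.5714, 0.079, 0.1013]
tool_rot: [[0.979, -0.0, -0.204], [0.204, 0.0, 0.979], [-0.0, -1.0, 0.0]]
ft_force: [-2.1, -0.8, 1.0]
grip_width: -0.0002
```

```bash
python3 w.py
```

```text
t 9.20 z 0.1013 r 0.0674 th 101.66 phi-err 0.10 q6 -105.6 Ftan(CCW+) 2.19 Frad -0.33 Fz 1.01
```

>>> {"op": "move_arm", "data": {
  "targets": [1.88,0,-0.03,0,0.028,0,1.88,0,-0.03,0,0.028,0,1.88,0,-0.03,0,0.028,0,1.88,0,-0.03,0,0.028,0,1.88,0,-0.03,0,0.028,0]
}}

```text
time_s: 9.82
position: [0.5807, 0.0803, 0.1013]
tool_rot: [[0.998, -0.0, -0.065], [0.065, -0.0, 0.998], [-0.0, -1.0, -0.0]]
ft_force: [-2.1, -0.3, -0.1]
grip_width: 0.0007
```

```bash
python3 w.py
```

```text
t 9.82 z 0.1013 r 0.0674 th 93.65 phi-err 0.10 q6 -97.4 Ftan(CCW+) 2.12 Frad -0.16 Fz -0.15
```

>>> {"op": "move_arm", "data": {
  "targets": [1.88,0,-0.03,0,0.028,0,1.88,0,-0.03,0,0.028,0,1.88,0,-0.03,0,0.028,0,1.88,0,-0.03,0,0.028,0,1.88,0,-0.03,0,0.028,0]
}}

```text
time_s: 10.45
position: [0.5901, 0.0802, 0.1013]
tool_rot: [[0.997, -0.0, 0.075], [-0.075, 0.0, 0.997], [-0.0, -1.0, 0.0]]
ft_force: [-0.3, -0.2, 0.4]
grip_width: 0.0003
```

```bash
python3 w.py
```

```text
t 10.45 z 0.1013 r 0.0674 th 85.67 phi-err 0.05 q6 -89.4 Ftan(CCW+) 0.28 Frad -0.19 Fz 0.41
```

>>> {"op": "move_arm", "data": {
  "targets": [1.88,0,-0.03,0,0.028,0,1.88,0,-0.03,0,0.028,0,1.88,0,-0.03,0,0.028,0,1.88,0,-0.03,0,0.028,0,1.88,0,-0.03,0,0.028,0]
}}

```text
time_s: 11.08
position: [0.5994, 0.0789, 0.1013]
tool_rot: [[0.977, -0.0, 0.213], [-0.213, 0.0, 0.977], [-0.0, -1.0, 0.0]]
ft_force: [-2.6, -1.2, 0.3]
grip_width: 0.0001
```

```bash
python3 w.py
```

```text
t 11.07 z 0.1013 r 0.0674 th 77.69 phi-err 0.01 q6 -81.4 Ftan(CCW+) 2.25 Frad -1.74 Fz 0.27
```

>>> {"op": "move_arm", "data": {
  "targets": [1.88,0,-0.03,0,0.028,0,1.88,0,-0.03,0,0.028,0,1.88,0,-0.03,0,0.028,0,1.88,0,-0.03,0,0.028,0,1.88,0,-0.03,0,0.028,0]
}}

```text
time_s: 11.7
position: [0.6084, 0.0762, 0.1013]
tool_rot: [[0.938, 0.0, 0.347], [-0.347, 0.0, 0.938], [0.0, -1.0, 0.0]]
ft_force: [-1.7, 0.5, -0.2]
grip_width: -0.0002
```

```bash
python3 w.py
```

```text
t 11.70 z 0.1013 r 0.0674 th 69.67 phi-err 0.01 q6 -73.6 Ftan(CCW+) 1.77 Frad -0.15 Fz -0.23
```

>>> {"op": "move_arm", "data": {
  "targets": [1.88,0,-0.03,0,0.028,0,1.88,0,-0.03,0,0.028,0,1.88,0,-0.03,0,0.028,0,1.88,0,-0.03,0,0.028,0,1.88,0,-0.03,0,0.028,0]
}}

```text
time_s: 12.32
position: [0.617, 0.0723, 0.1013]
tool_rot: [[0.88, -0.0, 0.475], [-0.475, 0.0, 0.88], [-0.0, -1.0, 0.0]]
ft_force: [-1.9, 0.1, -0.0]
grip_width: -0.0005
```

```bash
python3 w.py
```

```text
t 12.32 z 0.1013 r 0.0673 th 61.68 phi-err -0.02 q6 -65.9 Ftan(CCW+) 1.69 Frad -0.77 Fz -0.04
```

>>> {"op": "move_arm", "data": {
  "targets": [1.88,0,-0.03,0,0.028,0,1.88,0,-0.03,0,0.028,0,1.88,0,-0.03,0,0.028,0,1.88,0,-0.03,0,0.028,0,1.88,0,-0.03,0,0.028,0]
}}

```text
time_s: 12.95
position: [0.6249, 0.0672, 0.1013]
tool_rot: [[0.805, -0.0, 0.593], [-0.593, 0.0, 0.805], [-0.0, -1.0, 0.0]]
ft_force: [-1.5, 0.7, 0.1]
grip_width: -0.0001
```

```bash
python3 w.py
```

```text
t 12.95 z 0.1013 r 0.0673 th 53.67 phi-err -0.04 q6 -58.3 Ftan(CCW+) 1.67 Frad -0.34 Fz 0.08
```

>>> {"op": "move_arm", "data": {
  "targets": [1.88,0,-0.03,0,0.028,0,1.88,0,-0.03,0,0.028,0,1.88,0,-0.03,0,0.028,0,1.88,0,-0.03,0,0.028,0,1.88,0,-0.03,0,0.028,0]
}}

```text
time_s: 13.58
position: [0.632, 0.0611, 0.1013]
tool_rot: [[0.715, 0.0, 0.7], [-0.7, 0.0, 0.715], [0.0, -1.0, 0.0]]
ft_force: [-1.4, 1.2, -0.4]
grip_width: -0.0002
```

```bash
python3 w.py
```

```text
t 13.57 z 0.1013 r 0.0673 th 45.64 phi-err -0.03 q6 -50.8 Ftan(CCW+) 1.83 Frad -0.07 Fz -0.44
```

>>> {"op": "move_arm", "data": {
  "targets": [1.88,0,-0.03,0,0.028,0,1.88,0,-0.03,0,0.028,0,1.88,0,-0.03,0,0.028,0,1.88,0,-0.03,0,0.028,0,1.88,0,-0.03,0,0.028,0]
}}

```text
time_s: 14.2
position: [0.6383, 0.0541, 0.1013]
tool_rot: [[0.61, 0.0, 0.792], [-0.792, 0.0, 0.61], [-0.0, -1.0, 0.0]]
ft_force: [-2.1, 0.8, 0.3]
grip_width: -0.0001
```

```bash
python3 w.py
```

```text
t 14.20 z 0.1013 r 0.0673 th 37.67 phi-err -0.07 q6 -43.3 Ftan(CCW+) 1.87 Frad -1.15 Fz 0.26
```

>>> {"op": "move_arm", "data": {
  "targets": [1.88,0,-0.03,0,0.028,0,1.88,0,-0.03,0,0.028,0,1.88,0,-0.03,0,0.028,0,1.88,0,-0.03,0,0.028,0,1.88,0,-0.03,0,0.028,0]
}}

```text
time_s: 14.82
position: [0.6434, 0.0463, 0.1013]
tool_rot: [[0.494, 0.0, 0.87], [-0.87, 0.0, 0.494], [0.0, -1.0, 0.0]]
ft_force: [-0.5, 1.3, 0.8]
grip_width: -0.0002
```

```bash
python3 w.py
```

```text
t 14.82 z 0.1013 r 0.0673 th 29.67 phi-err -0.10 q6 -36.0 Ftan(CCW+) 1.34 Frad 0.22 Fz 0.78
```

>>> {"op": "move_arm", "data": {
  "targets": [1.88,0,-0.03,0,0.028,0,1.88,0,-0.03,0,0.028,0,1.88,0,-0.03,0,0.028,0,1.88,0,-0.03,0,0.028,0,1.88,0,-0.03,0,0.028,0]
}}

```text
time_s: 15.45
position: [0.6474, 0.038, 0.1013]
tool_rot: [[0.367, -0.0, 0.93], [-0.93, 0.0, 0.367], [-0.0, -1.0, 0.0]]
ft_force: [-2.1, 3.4, 1.3]
grip_width: -0.0
```

```bash
python3 w.py
```

```text
t 15.45 z 0.1013 r 0.0672 th 21.82 phi-err -0.27 q6 -28.6 Ftan(CCW+) 3.96 Frad -0.70 Fz 1.34
```

>>> {"op": "move_arm", "data": {
  "targets": [1.88,0,-0.03,0,0.028,0,1.88,0,-0.03,0,0.028,0,1.88,0,-0.03,0,0.028,0,1.88,0,-0.03,0,0.028,0,1.88,0,-0.03,0,0.028,0]
}}

```text
time_s: 16.08
position: [0.65, 0.0304, 0.1014]
tool_rot: [[0.234, -0.0, 0.972], [-0.972, 0.003, 0.234], [-0.003, -1.0, 0.0]]
ft_force: [-1.4, 8.5, 0.7]
grip_width: -0.0001
```

```bash
python3 w.py
```

```text
t 16.07 z 0.1014 r 0.0673 th 14.97 phi-err -1.41 q6 -21.4 Ftan(CCW+) 8.55 Frad 0.82 Fz 0.67
```

>>> {"op": "move_arm", "data": {
  "targets": [1.88,0,-0.03,0,0.028,0,1.88,0,-0.03,0,0.028,0,1.88,0,-0.03,0,0.028,0,1.88,0,-0.03,0,0.028,0,1.88,0,-0.03,0,0.028,0]
}}

```text
time_s: 16.7
position: [0.6516, 0.0215, 0.1013]
tool_rot: [[0.097, -0.0, 0.995], [-0.995, 0.003, 0.097], [-0.003, -1.0, 0.0]]
ft_force: [-3.5, 9.9, 0.5]
grip_width: -0.0002
```

```bash
python3 w.py
```

```text
t 16.70 z 0.1013 r 0.0672 th 7.25 phi-err -1.70 q6 -14.2 Ftan(CCW+) 10.24 Frad -2.20 Fz 0.52
```

The rub has reached 10 N, which is the high spot. From here I'll take finer steps through it.

>>> {"op": "move_arm", "data": {
  "targets": [0.94,0,-0.01,0,0.014,0,0.94,0,-0.01,0,0.014,0,0.94,0,-0.01,0,0.014,0,0.94,0,-0.01,0,0.014,0,0.94,0,-0.01,0,0.014,0]
}}

```text
time_s: 17.32
position: [0.652, 0.0167, 0.1013]
tool_rot: [[0.027, -0.0, 1.0], [-1.0, 0.003, 0.027], [-0.003, -1.0, -0.0]]
ft_force: [-1.1, 9.7, 1.2]
grip_width: 0.0003
```

```bash
python3 w.py
```

```text
t 17.32 z 0.1013 r 0.0671 th 3.16 phi-err -1.59 q6 -10.6 Ftan(CCW+) 9.80 Frad -0.57 Fz 1.18
```

>>> {"op": "move_arm", "data": {
  "targets": [0.94,0,-0.01,0,0.014,0,0.94,0,-0.01,0,0.014,0,0.94,0,-0.01,0,0.014,0,0.94,0,-0.01,0,0.014,0,0.94,0,-0.01,0,0.014,0]
}}

```text
time_s: 17.95
position: [0.6519, 0.0115, 0.1014]
tool_rot: [[-0.043, -0.0, 0.999], [-0.999, 0.002, -0.043], [-0.002, -1.0, -0.0]]
ft_force: [-0.9, 7.5, 1.9]
grip_width: -0.0004
```

```bash
python3 w.py
```

```text
t 17.95 z 0.1014 r 0.0670 th -1.31 phi-err -1.15 q6 -7.0 Ftan(CCW+) 7.45 Frad -1.07 Fz 1.87
```

>>> {"op": "move_arm", "data": {
  "targets": [0.94,0,-0.01,0,0.014,0,0.94,0,-0.01,0,0.014,0,0.94,0,-0.01,0,0.014,0,0.94,0,-0.01,0,0.014,0,0.94,0,-0.01,0,0.014,0]
}}

```text
time_s: 18.58
position: [0.6516, 0.0062, 0.1013]
tool_rot: [[-0.113, 0.0, 0.994], [-0.994, 0.001, -0.113], [-0.001, -1.0, -0.0]]
ft_force: [-1.4, 3.9, 0.2]
grip_width: -0.0002
```

```bash
python3 w.py
```

```text
t 18.57 z 0.1013 r 0.0670 th -5.79 phi-err -0.68 q6 -3.4 Ftan(CCW+) 3.78 Frad -1.77 Fz 0.21
```

>>> {"op": "move_arm", "data": {
  "targets": [0.94,0,-0.01,0,0.014,0,0.94,0,-0.01,0,0.014,0,0.94,0,-0.01,0,0.014,0,0.94,0,-0.01,0,0.014,0,0.94,0,-0.01,0,0.014,0]
}}

```text
time_s: 19.2
position: [0.6511, 0.0006, 0.1014]
tool_rot: [[-0.182, 0.0, 0.983], [-0.983, -0.0, -0.182], [0.0, -1.0, 0.0]]
ft_force: [0.3, 0.6, 0.8]
grip_width: -0.0003
```

```bash
python3 w.py
```

```text
t 19.20 z 0.1014 r 0.0672 th -10.65 phi-err 0.15 q6 0.2 Ftan(CCW+) 0.66 Frad 0.21 Fz 0.83
```

>>> {"op": "move_arm", "data": {
  "targets": [1.88,0,-0.03,0,0.028,0,1.88,0,-0.03,0,0.028,0,1.88,0,-0.03,0,0.028,0,1.88,0,-0.03,0,0.028,0,1.88,0,-0.03,0,0.028,0]
}}

```text
time_s: 19.82
position: [0.6486, -0.0083, 0.1013]
tool_rot: [[-0.318, 0.0, 0.948], [-0.948, -0.0, -0.318], [-0.0, -1.0, 0.0]]
ft_force: [0.8, 1.5, -0.7]
grip_width: 0.0002
```

```bash
python3 w.py
python3 - <<'E'
from rig import env,get_image
from h import *
s=env.observe();w=get_image("wrist");t=get_image("top")
import pickle;pickle.dump((s,w,t),open("im3.pkl","wb"))
print(ribs(wcloud(w,s),AX),ribs(cloud(t),AX))
cv2.imwrite("pics/w3.png",w["pixels"][:,:,::-1])
E
```

```text
t 19.82 z 0.1013 r 0.0671 th -18.52 phi-err -0.04 q6 7.4 Ftan(CCW+) 1.70 Frad 0.29 Fz -0.66
(np.float64(-36.82303288683909), np.int64(8604), np.float64(0.8282902547084834)) (np.float64(-41.91402150780521), np.int64(37), np.float64(0.9565574065097057))
```

View pics/w3.png

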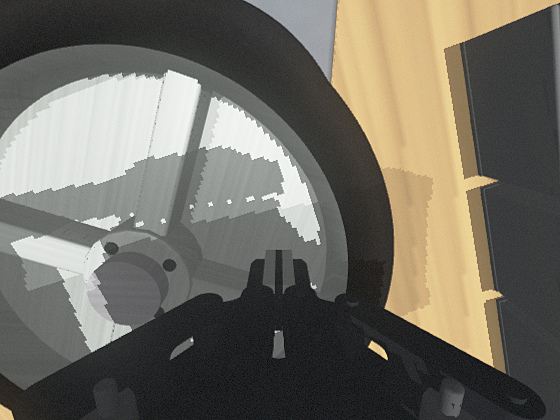

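The wrist picture shows the finger in its pocket at (280,270), with a rib running from (185,90) to the hub. I'll fit a centre to the clockwise pass.

```bash
cat > fit.py <<'E'
import numpy as np
from scipy.optimize import least_squares
cw=np.array([[69.67,1.77],[61.68,1.69],[53.67,1.67],[45.64,1.83],[37.67,1.87],[29.67,1.34],[21.82,3.96],[14.97,8.55],[7.25,10.24],[3.16,9.8],[-1.31,7.45],[-5.79,3.78],[-10.65,.66],[-18.52,1.70]])
def model(p,th,sgn):   # sgn: direction of wheel travel (-1 CW)
    c,mu,b=p; h=lambda u:np.where(abs(u)<35,4.5*(1+np.cos(np.pi*u/35))/2,0)
    u=np.radians(th-c)*125; g=lambda u:np.maximum(h(u)-1,0)
    sl=(h(u+.1)-h(u-.1))/.2*sgn
    return b+2*g(u)*(mu+sl)*125/67
if __name__=="__main__":
    r=least_squares(lambda p:model(p,cw[:,0],-1)-cw[:,1],[6,.6,1.7]);print(r.x,np.round(r.fun,2))
    h=cw[6:12];print("interp half-level mid", [ (np.interp(l,cw[5:9,1],cw[5:9,0])+np.interp(l,cw[8:13,1][::-1],cw[8:13,0][::-1]))/2 for l in (4,6,8)])
E
python3 fit.py
```

```text
[7.07746315 0.76136804 2.33269388] [ 0.56  0.64  0.66  0.5   0.46  0.99 -1.63 -1.52  2.12 -0.82 -2.84 -1.45
  1.67  0.63]
interp half-level mid [np.float64(8.119430434601938), np.float64(7.847764153799576), np.float64(7.763488156491912)]
```

>>> {"op": "move_arm", "data": {
  "targets": [-5.6,0,-0.24,0,-0.084,0,-5.6,0,-0.24,0,-0.084,0,-5.6,0,-0.24,0,-0.084,0,-5.6,0,-0.24,0,-0.084,0,-5.6,0,-0.24,0,-0.084,0]
}}

```text
time_s: 20.55
position: [0.6516, 0.0195, 0.1012]
tool_rot: [[0.101, -0.0, 0.995], [-0.995, -0.0, 0.101], [0.0, -1.0, -0.0]]
ft_force: [-0.4, -0.7, 0.3]
grip_width: 0.0002
```

>>> {"op": "move_arm", "data": {
  "targets": [-5.6,0,-0.24,0,-0.084,0,-5.6,0,-0.24,0,-0.084,0,-5.6,0,-0.24,0,-0.084,0,-4.7,0,-0.15,0,-0.07,0,-2.8,0,-0.06,0,-0.042,0]
}}

```text
time_s: 21.18
position: [0.6448, 0.0428, 0.1013]
tool_rot: [[0.447, -0.0, 0.894], [-0.894, -0.0, 0.447], [0.0, -1.0, -0.001]]
ft_force: [-0.1, -0.2, 0.2]
grip_width: -0.0001
```

```bash
python3 w.py
```

```text
t 21.18 z 0.1013 r 0.0668 th 26.46 phi-err 0.12 q6 -33.2 Ftan(CCW+) -0.09 Frad -0.18 Fz 0.25
```

>>> {"op": "move_arm", "data": {
  "targets": [-1.88,0,-0.03,0,-0.028,0,-1.88,0,-0.03,0,-0.028,0,-1.88,0,-0.03,0,-0.028,0,-1.88,0,-0.03,0,-0.028,0,-1.88,0,-0.03,0,-0.028,0]
}}

```text
time_s: 21.8
position: [0.6401, 0.0509, 0.1013]
tool_rot: [[0.568, 0.0, 0.823], [-0.823, -0.0, 0.568], [0.0, -1.0, 0.0]]
ft_force: [0.3, -0.2, 0.3]
grip_width: -0.0003
```

```bash
python3 w.py
```

```text
t 21.80 z 0.1013 r 0.0669 th 34.52 phi-err 0.07 q6 -40.6 Ftan(CCW+) -0.31 Frad 0.17 Fz 0.30
```

>>> {"op": "move_arm", "data": {
  "targets": [-1.88,0,-0.03,0,-0.028,0,-1.88,0,-0.03,0,-0.028,0,-1.88,0,-0.03,0,-0.028,0,-1.88,0,-0.03,0,-0.028,0,-1.88,0,-0.03,0,-0.028,0]
}}

```text
time_s: 22.42
position: [0.6343, 0.0583, 0.1014]
tool_rot: [[0.677, 0.0, 0.736], [-0.736, 0.0, 0.677], [0.0, -1.0, 0.0]]
ft_force: [1.2, -0.7, -0.0]
grip_width: -0.0002
```

```bash
python3 w.py
```

```text
t 22.43 z 0.1014 r 0.0670 th 42.57 phi-err 0.06 q6 -48.0 Ftan(CCW+) -1.31 Frad 0.37 Fz -0.00
```

>>> {"op": "move_arm", "data": {
  "targets": [-1.17,0,-0.01,0,-0.0175,0,-1.17,0,-0.01,0,-0.0175,0,-1.17,0,-0.01,0,-0.0175,0,-1.17,0,-0.01,0,-0.0175,0,-1.17,0,-0.01,0,-0.0175,0]
}}

```text
time_s: 23.05
position: [0.6307, 0.0621, 0.1014]
tool_rot: [[0.738, 0.001, 0.675], [-0.675, -0.0, 0.738], [0.001, -1.0, 0.001]]
ft_force: [4.7, -1.6, -2.0]
grip_width: 0.0001
```

```bash
python3 w.py
```

```text
t 23.05 z 0.1014 r 0.0671 th 47.08 phi-err 0.50 q6 -52.6 Ftan(CCW+) -4.54 Frad 2.09 Fz -1.98
```

>>> {"op": "move_arm", "data": {
  "targets": [-0.94,0,-0.01,0,-0.014,0,-0.94,0,-0.01,0,-0.014,0,-0.94,0,-0.01,0,-0.014,0,-0.94,0,-0.01,0,-0.014,0,-0.94,0,-0.01,0,-0.014,0]
}}

```text
time_s: 23.68
position: [0.6277, 0.0649, 0.1015]
tool_rot: [[0.783, 0.003, 0.621], [-0.621, -0.001, 0.783], [0.003, -1.0, 0.001]]
ft_force: [8.4, -2.2, -2.2]
grip_width: -0.0001
```

```bash
python3 w.py
```

```text
t 23.68 z 0.1015 r 0.0672 th 50.56 phi-err 1.02 q6 -56.4 Ftan(CCW+) -7.91 Frad 3.64 Fz -2.22
```

>>> {"op": "move_arm", "data": {
  "targets": [-0.94,0,-0.01,0,-0.014,0,-0.94,0,-0.01,0,-0.014,0,-0.94,0,-0.01,0,-0.014,0,-0.94,0,-0.01,0,-0.014,0,-0.94,0,-0.01,0,-0.014,0]
}}

```text
time_s: 24.3
position: [0.6244, 0.0676, 0.1016]
tool_rot: [[0.825, 0.004, 0.565], [-0.565, -0.001, 0.825], [0.004, -1.0, 0.002]]
ft_force: [9.7, -1.7, -3.5]
grip_width: -0.0
```

```bash
python3 w.py
```

```text
t 24.30 z 0.1016 r 0.0674 th 54.20 phi-err 1.39 q6 -60.2 Ftan(CCW+) -8.85 Frad 4.34 Fz -3.49
```

>>> {"op": "move_arm", "data": {
  "targets": [-0.94,0,-0.01,0,-0.014,0,-0.94,0,-0.01,0,-0.014,0,-0.94,0,-0.01,0,-0.014,0,-0.94,0,-0.01,0,-0.014,0,-0.94,0,-0.01,0,-0.014,0]
}}

```text
time_s: 24.92
position: [0.6206, 0.0702, 0.1015]
tool_rot: [[0.862, 0.005, 0.506], [-0.506, -0.001, 0.862], [0.004, -1.0, 0.002]]
ft_force: [10.3, -1.1, -4.6]
grip_width: 0.0003
```

```bash
python3 w.py
```

```text
t 24.93 z 0.1015 r 0.0674 th 58.09 phi-err 1.51 q6 -64.0 Ftan(CCW+) -9.30 Frad 4.52 Fz -4.61
```

>>> {"op": "move_arm", "data": {
  "targets": [-0.94,0,-0.01,0,-0.014,0,-0.94,0,-0.01,0,-0.014,0,-0.94,0,-0.01,0,-0.014,0,-0.94,0,-0.01,0,-0.014,0,-0.94,0,-0.01,0,-0.014,0]
}}

```text
time_s: 25.55
position: [0.6164, 0.0727, 0.1015]
tool_rot: [[0.896, 0.005, 0.444], [-0.444, -0.0, 0.896], [0.004, -1.0, 0.002]]
ft_force: [9.8, 0.4, -4.5]
grip_width: -0.0001
```

```bash
python3 w.py
```

```text
t 25.55 z 0.1015 r 0.0675 th 62.25 phi-err 1.36 q6 -67.8 Ftan(CCW+) -8.50 Frad 4.93 Fz -4.50
```

>>> {"op": "move_arm", "data": {
  "targets": [-0.94,0,-0.01,0,-0.014,0,-0.94,0,-0.01,0,-0.014,0,-0.94,0,-0.01,0,-0.014,0,-0.94,0,-0.01,0,-0.014,0,-0.94,0,-0.01,0,-0.014,0]
}}

```text
time_s: 26.18
position: [0.6118, 0.0749, 0.1015]
tool_rot: [[0.925, 0.004, 0.381], [-0.381, 0.0, 0.925], [0.003, -1.0, 0.002]]
ft_force: [8.1, 1.3, -2.9]
grip_width: 0.0
```

```bash
python3 w.py
```

```text
t 26.18 z 0.1015 r 0.0674 th 66.61 phi-err 1.01 q6 -71.7 Ftan(CCW+) -6.94 Frad 4.47 Fz -2.90
```

>>> {"op": "move_arm", "data": {
  "targets": [-0.94,0,-0.01,0,-0.014,0,-0.94,0,-0.01,0,-0.014,0,-0.94,0,-0.01,0,-0.014,0,-0.94,0,-0.01,0,-0.014,0,-0.94,0,-0.01,0,-0.014,0]
}}

```text
time_s: 26.8
position: [0.6067, 0.0767, 0.1015]
tool_rot: [[0.949, 0.002, 0.315], [-0.315, 0.001, 0.949], [0.002, -1.0, 0.001]]
ft_force: [6.3, 0.4, -2.2]
grip_width: 0.0003
```

```bash
python3 w.py
```

```text
t 26.80 z 0.1015 r 0.0673 th 71.18 phi-err 0.47 q6 -75.6 Ftan(CCW+) -5.86 Frad 2.37 Fz -2.25
```

>>> {"op": "move_arm", "data": {
  "targets": [-0.94,0,-0.01,0,-0.014,0,-0.94,0,-0.01,0,-0.014,0,-0.94,0,-0.01,0,-0.014,0,-0.94,0,-0.01,0,-0.014,0,-0.94,0,-0.01,0,-0.014,0]
}}

```text
time_s: 27.42
position: [0.6013, 0.0779, 0.1014]
tool_rot: [[0.969, -0.0, 0.248], [-0.248, 0.0, 0.969], [-0.0, -1.0, 0.0]]
ft_force: [2.7, 2.6, -1.0]
grip_width: -0.0002
```

```bash
python3 w.py
```

```text
t 27.43 z 0.1014 r 0.0669 th 75.91 phi-err -0.25 q6 -79.5 Ftan(CCW+) -2.02 Frad 3.23 Fz -0.96
```

>>> {"op": "move_arm", "data": {
  "targets": [-1.17,0,-0.01,0,-0.0175,0,-1.17,0,-0.01,0,-0.0175,0,-1.17,0,-0.01,0,-0.0175,0,-1.17,0,-0.01,0,-0.0175,0,-1.17,0,-0.01,0,-0.0175,0]
}}

```text
time_s: 28.05
position: [0.5957, 0.0789, 0.1013]
tool_rot: [[0.987, -0.0, 0.162], [-0.162, -0.0, 0.987], [-0.0, -1.0, -0.0]]
ft_force: [1.1, 0.6, 0.6]
grip_width: -0.0001
```

```bash
python3 w.py
python3 - <<'E'
from rig import env,get_image
from h import *
s=env.observe();w=get_image("wrist");t=get_image("top")
import pickle;pickle.dump((s,w,t),open("im4.pkl","wb"))
print(ribs(wcloud(w,s),AX),ribs(cloud(t),AX))
E
```

```text
t 28.05 z 0.1013 r 0.0668 th 80.81 phi-err -0.13 q6 -84.4 Ftan(CCW+) -0.97 Frad 0.80 Fz 0.63
(np.float64(7.059625456156598), np.int64(12782), np.float64(0.928214091526545)) (np.float64(9.172187344738472), np.int64(196), np.float64(0.9358906781438041))
```

```bash
python3 - <<'E'
from h import *
import pickle
for f,thf in (("im3.pkl",-18.52),("im4.pkl",80.81)):
    s,w,t=pickle.load(open(f,"rb"))
    P=wcloud(w,s)
    # local axle centre in this image
    d=P[...,:2]-AX;r=np.hypot(*np.moveaxis(d,-1,0))
    c=AX
    a=np.degrees(np.arctan2(d[...,1],d[...,0]))
    V=w["pixels"].max(-1)
    m=(P[...,2]>.103)&(P[...,2]<.112)&(r>.034)&(r<.088)
    dt=(a-thf+180)%360-180
    m&=~((abs(dt)<30))&(V>70)
    # per rib PCA
    pr=ribs(P,c)[0]
    for k in range(4):
        g=pr+90*k; q=m&(abs((a-g+180)%360-180)<14)
        if q.sum()<150: continue
        X=P[q][:,:2];mu=X.mean(0);vv=np.linalg.svd(X-mu,full_matrices=False)[2][0]
        n=np.array([-vv[1],vv[0]])
        print(f,"rib",round(g,1),q.sum(),"dir",round((np.degrees(np.arctan2(vv[1],vv[0]))+180)%90,2),"off axis mm",round((mu-c)@n*1000,2),"mean ang",round(np.degrees(np.arctan2(*(mu-c)[::-1]))%90,2), "w mm",np.ptp((X-mu)@n)*1000)
E
```

```text
im3.pkl rib 53.2 4855 dir 53.18 off axis mm 1.07 mean ang 52.2 w mm 16.61622232048745
im3.pkl rib 143.2 2298 dir 52.03 off axis mm 1.24 mean ang 50.6 w mm 17.61412164916387
im4.pkl rib 7.1 191 dir 31.73 off axis mm 40.99 mean ang 11.09 w mm 4.8983091594228165
im4.pkl rib 187.1 5194 dir 8.56 off axis mm 1.97 mean ang 6.75 w mm 17.031139084882607
im4.pkl rib 277.1 2549 dir 10.72 off axis mm -2.57 mean ang 8.1 w mm 17.45815854166018
```

>>> {"op": "move_arm", "data": {
  "targets": [3,0,0,0,0,0,0,-20,0,0,0,0,0,-25,0,0,0,0,-20,-25,20,0,0,0,-25,-20,40,0,0,0]
}}

```text
time_s: 28.78
position: [0.5641, 0.1445, 0.1922]
tool_rot: [[0.986, 0.0, 0.166], [-0.166, -0.0, 0.986], [0.0, -1.0, -0.0]]
ft_force: [-0.2, -0.3, -0.2]
grip_width: -0.0003
```

```bash
cat >> h.py <<'E'
def look(tag):
    from rig import env,get_image
    import pickle
    s=env.observe();d={n:get_image(n) for n in("wrist","top","scene")}
    pickle.dump((s,d),open(tag+".pkl","wb"))
    for n in d:
        P=wcloud(d[n],s) if n=="wrist" else cloud(d[n])
        q=np.hypot(P[...,0]-AX[0],P[...,1]-AX[1]);m=(P[...,2]>.118)&(P[...,2]<.128)&(q<.02)
        c=P[m].mean(0)[:2] if m.any() else AX
        print(n,"axle",c,"ribs",ribs(P,c,.103,.112),ribs(P,AX,.103,.112)[0])
        cv2.imwrite(f"pics/{tag}_{n}.png",d[n]["pixels"][:,:,::-1])
E
python3 w.py; python3 -c "
from h import *
look('L1')"
```

```text
t 28.77 z 0.1922 r 0.1332 th 99.02 phi-err -18.55 q6 -77.7 Ftan(CCW+) 0.24 Frad -0.23 Fz -0.21
wrist axle [0.58468046 0.01454026] ribs (np.float64(8.477631202000577), np.int64(4207), np.float64(0.9412917439457851)) 8.096251380532868
top axle [0.58482035 0.01191723] ribs (np.float64(8.52583891801384), np.int64(319), np.float64(0.9459338949400113)) 8.644739310811751
scene axle [0.58723309 0.01302701] ribs (np.float64(8.533845961659345), np.int64(480), np.float64(0.9382798616443574)) 8.577537232579942
```

View pics/L1_wrist.png

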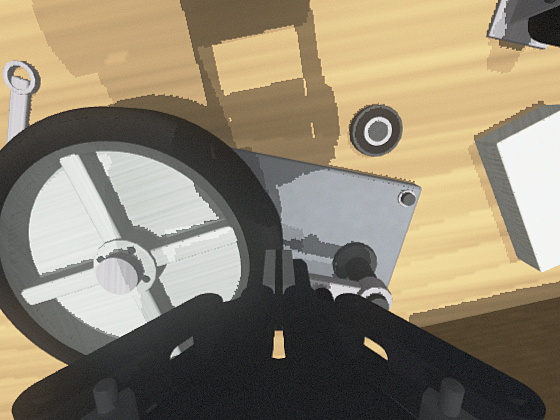

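View pics/L1_top.png

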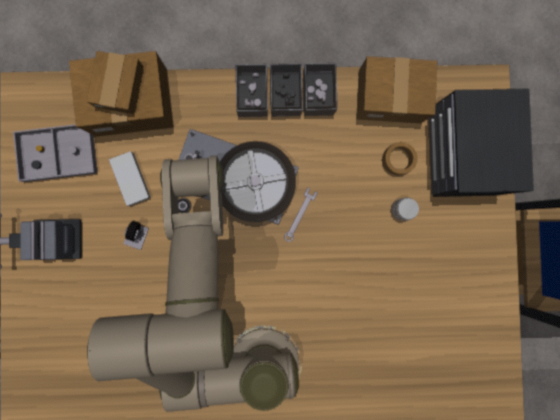

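All three cameras agree on a wheel angle of 8.5° (mod 90). The pointer is still in and the other items haven't moved. Now I'll go back into the pocket for the final clockwise push.

```bash
python3 - <<'E'
from rig import env
from h import *
th=np.radians(38);plan(env.observe(),[*(AX+.067*np.array([np.cos(th),np.sin(th)])),.145],-52,5,0)
E
```

```text
[18.0, 9.0, -16.0, 0.0, 0.1493, 0.0, 20.0, 9.0, -13.0, 0.0, 0.1493, 0.0, 21.0, 9.0, -10.0, 0.0, 0.1493, 0.0, 23.0, 9.0, -7.0, 0.0, 0.1493, 0.0, 23.0, 9.0, -3.0, 0.0, 0.1493, 0.0]
```

>>> {"op": "move_arm", "data": {
  "targets": [18,9,-16,0,0.149,0,20,9,-13,0,0.149,0,21,9,-10,0,0.149,0,23,9,-7,0,0.149,0,23,9,-3,0,0.149,0]
}}

```text
time_s: 29.55
position: [0.6386, 0.0505, 0.1449]
tool_rot: [[0.61, -0.002, 0.793], [-0.793, -0.0, 0.61], [-0.001, -1.0, -0.001]]
ft_force: [0.5, 0.1, -0.6]
grip_width: 0.0001
```

```bash
python3 w.py; python3 - <<'E'
from rig import env
from h import *
th=np.radians(38);plan(env.observe(),[*(AX+.067*np.array([np.cos(th),np.sin(th)])),.1015],-52,5,1)
E
```

```text
t 29.55 z 0.1449 r 0.0654 th 34.97 phi-err 2.61 q6 -43.6 Ftan(CCW+) -0.18 Frad 0.51 Fz -0.58
[-0.7, 8.7, 0.3, 0.0, -0.0015, 0.0, -0.7, 8.7, 0.3, 0.0, -0.0015, 0.0, -0.7, 8.7, 0.3, 0.0, -0.0015, 0.0, -0.7, 8.7, 0.3, 0.0, -0.0015, 0.0, -0.7, 8.7, 0.3, 0.0, -0.0015, 0.0]
```

>>> {"op": "move_arm", "data": {
  "targets": [-3.5,3,1.5,0,0,0,0,10,0,0,0,0,0,12,0,0,0,0,0,12,0,0,0,0,0,6.5,0,0,0,0]
}}

```text
time_s: 30.18
position: [0.6367, 0.0564, 0.1017]
tool_rot: [[0.615, -0.001, 0.788], [-0.788, 0.0, 0.615], [-0.001, -1.0, -0.001]]
ft_force: [0.6, -0.4, -0.0]
grip_width: 0.0001
```

>>> {"op": "move_arm", "data": {
  "targets": [1.88,0,-0.03,0,0.028,0,1.88,0,-0.03,0,0.028,0,1.88,0,-0.03,0,0.028,0,1.88,0,-0.03,0,0.028,0,1.17,0,-0.01,0,0.0175,0]
}}

```text
time_s: 30.8
position: [0.6421, 0.0488, 0.1029]
tool_rot: [[0.506, 0.0, 0.862], [-0.862, -0.0, 0.506], [0.0, -1.0, 0.0]]
ft_force: [0.7, 0.3, 0.8]
grip_width: 0.0
```

```bash
python3 w.py
```

```text
t 30.80 z 0.1029 r 0.0674 th 32.12 phi-err -1.69 q6 -36.6 Ftan(CCW+) -0.15 Frad 0.76 Fz 0.76
```

>>> {"op": "move_arm", "data": {
  "targets": [0.94,0,-0.01,0,0.014,0,0.94,0,-0.01,0,0.014,0,0.94,0,-0.01,0,0.014,0,0.94,0,-0.01,0,0.014,0,0.94,0,-0.01,0,0.014,0]
}}

```text
time_s: 31.42
position: [0.6442, 0.0448, 0.1028]
tool_rot: [[0.445, 0.0, 0.895], [-0.895, -0.0, 0.445], [0.0, -1.0, -0.0]]
ft_force: [-0.1, -0.9, -0.4]
grip_width: 0.0002
```

```bash
python3 w.py
```

```text
t 31.43 z 0.1028 r 0.0672 th 28.22 phi-err -1.77 q6 -33.0 Ftan(CCW+) -0.75 Frad -0.56 Fz -0.38
```

>>> {"op": "move_arm", "data": {
  "targets": [0.94,0,-0.01,0,0.014,0,0.94,0,-0.01,0,0.014,0,0.94,0,-0.01,0,0.014,0,0.94,0,-0.01,0,0.014,0,0.94,0,-0.01,0,0.014,0]
}}

```text
time_s: 32.05
position: [0.6462, 0.0406, 0.1028]
tool_rot: [[0.382, -0.0, 0.924], [-0.924, 0.0, 0.382], [-0.0, -1.0, 0.0]]
ft_force: [0.8, 2.6, 0.8]
grip_width: -0.0002
```

```bash
python3 w.py
```

```text
t 32.05 z 0.1028 r 0.0671 th 24.26 phi-err -1.82 q6 -29.3 Ftan(CCW+) 2.01 Frad 1.83 Fz 0.77
```

>>> {"op": "move_arm", "data": {
  "targets": [0.94,0,-0.01,0,0.008,0,0.94,0,-0.01,0,0.008,0,0.94,0,-0.01,0,0.008,0,0.94,0,-0.01,0,0.008,0,0.94,0,-0.01,0,0.008,0]
}}

```text
time_s: 32.67
position: [0.6475, 0.0366, 0.1028]
tool_rot: [[0.345, -0.001, 0.939], [-0.939, 0.001, 0.345], [-0.001, -1.0, -0.0]]
ft_force: [-2.0, 5.3, 1.5]
grip_width: 0.0002
```

```bash
python3 w.py
```

```text
t 32.67 z 0.1028 r 0.0669 th 20.69 phi-err -0.51 q6 -27.4 Ftan(CCW+) 5.62 Frad 0.03 Fz 1.52
```

>>> {"op": "move_arm", "data": {
  "targets": [0.94,0,-0.01,0,0.014,0,0.94,0,-0.01,0,0.014,0,0.94,0,-0.01,0,0.014,0,0.94,0,-0.01,0,0.014,0,0.94,0,-0.01,0,0.014,0]
}}

```text
time_s: 33.3
position: [0.6489, 0.0327, 0.1028]
tool_rot: [[0.278, -0.001, 0.96], [-0.96, 0.002, 0.278], [-0.002, -1.0, -0.0]]
ft_force: [-2.7, 8.2, 0.5]
grip_width: 0.0
```

```bash
python3 w.py
```

```text
t 33.30 z 0.1028 r 0.0669 th 17.18 phi-err -1.01 q6 -23.8 Ftan(CCW+) 8.63 Frad -0.13 Fz 0.53
```

>>> {"op": "move_arm", "data": {
  "targets": [0.94,0,-0.01,0,0.014,0,0.94,0,-0.01,0,0.014,0,0.94,0,-0.01,0,0.014,0,0.94,0,-0.01,0,0.014,0,0.94,0,-0.01,0,0.014,0]
}}

```text
time_s: 33.92
position: [0.65, 0.0287, 0.1028]
tool_rot: [[0.211, -0.001, 0.978], [-0.978, 0.003, 0.211], [-0.003, -1.0, -0.0]]
ft_force: [-2.4, 10.0, 1.4]
grip_width: 0.0001
```

```bash
python3 w.py
```

```text
t 33.92 z 0.1028 r 0.0668 th 13.57 phi-err -1.40 q6 -20.1 Ftan(CCW+) 10.28 Frad -0.00 Fz 1.39
```

>>> {"op": "move_arm", "data": {
  "targets": [0.94,0,-0.01,0,0.014,0,0.94,0,-0.01,0,0.014,0,0.94,0,-0.01,0,0.014,0,0.94,0,-0.01,0,0.014,0,0.94,0,-0.01,0,0.014,0]
}}

```text
time_s: 34.55
position: [0.6508, 0.0243, 0.1028]
tool_rot: [[0.142, -0.001, 0.99], [-0.99, 0.003, 0.142], [-0.003, -1.0, -0.0]]
ft_force: [-1.1, 10.1, 1.3]
grip_width: 0.0002
```

```bash
python3 w.py
```

```text
t 34.55 z 0.1028 r 0.0668 th 9.71 phi-err -1.54 q6 -16.5 Ftan(CCW+) 10.19 Frad 0.59 Fz 1.31
```

>>> {"op": "move_arm", "data": {
  "targets": [0.94,0,-0.01,0,0.01,0,0.6,0,-0.01,0,0.005,0,0,0,0,0,0,0,0,0,0,0,0,0,0,0,0,0,0,0]
}}

```text
time_s: 35.17
position: [0.651, 0.0225, 0.1028]
tool_rot: [[0.127, -0.001, 0.992], [-0.992, 0.002, 0.127], [-0.003, -1.0, -0.001]]
ft_force: [-1.9, 9.5, 1.1]
grip_width: 0.0001
```

```bash
python3 w.py
```

```text
t 35.17 z 0.1028 r 0.0667 th 8.18 phi-err -0.86 q6 -15.8 Ftan(CCW+) 9.66 Frad -0.55 Fz 1.12
```

>>> {"op": "move_arm", "data": {
  "targets": [-4,0,0,0,0,0,0,-20,0,0,0,0,0,-30,0,0,0,0,-40,-30,0,0,0,0,-50,-10,0,0,-0.1,0]
}}

```text
time_s: 35.8
position: [0.6404, 0.1139, 0.195]
tool_rot: [[0.225, 0.004, 0.974], [-0.974, -0.001, 0.225], [0.002, -1.0, 0.004]]
ft_force: [0.4, -0.5, 0.6]
grip_width: -0.0001
```

```bash
python3 w.py; python3 -c "
from h import *
look('L2')"
```

```text
t 35.80 z 0.1950 r 0.1151 th 61.22 phi-err -48.21 q6 -13.3 Ftan(CCW+) -0.58 Frad -0.21 Fz 0.58
wrist axle [0.57605265 0.02546863] ribs (np.float64(-9.608295947487708), np.int64(4417), np.float64(0.3738394144291602)) -10.922448878109456
top axle [0.58520941 0.01115605] ribs (np.float64(-10.151515173669322), np.int64(288), np.float64(0.9419979231108987)) -10.200756705015124
scene axle [0.58665505 0.01312831] ribs (np.float64(-10.145526701569533), np.int64(473), np.float64(0.9352938078701996)) -10.139157923865742
```

View pics/L2_wrist.png

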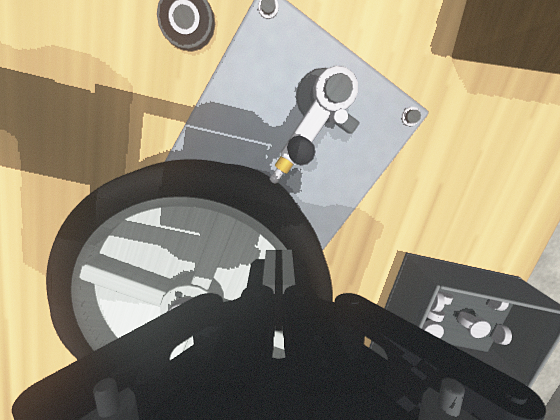

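View pics/L2_top.png

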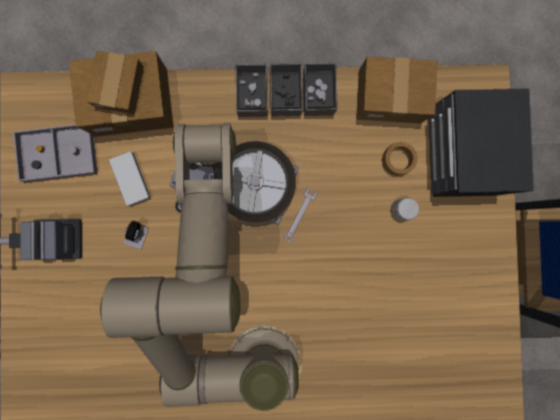

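```bash
python3 - <<'E'
import numpy as np
from scipy.interpolate import PchipInterpolator as I
from scipy.optimize import minimize
a=18.33
cw=np.array([[29.67+.6,1.34],[24.26,2.0],[21.82+.6,3.96],[20.69,5.62],[17.18,8.63],[15.6,8.55],[13.57,10.28],[9.71,10.19],[7.85,10.24],[3.16,9.8],[-1.31,7.45],[-5.79,3.78],[-10.65,.66],[-18.52,1.7]])
cc=np.array([[34.5,1.3],[42.57,1.31],[47.08,4.54],[50.56,7.91],[54.2,8.85],[58.09,9.3],[62.25,8.5],[66.61,6.94],[71.18,5.86],[75.91,2.02],[80.81,.97],[88,1.3]])
cw[:,0]-=a;cc[:,0]+=17.7-90
f=I(cw[::-1,0],cw[::-1,1])
for sel in (slice(1,11),slice(2,9),slice(2,10)):
    def cost(p):
        c,k,b=p;return np.sum((f(np.clip(2*c-cc[sel,0],-36,11))-k*cc[sel,1]-b)**2)
    r=minimize(cost,[-11,1.05,0],method="Nelder-Mead");print(r.x,r.fun)
    r=min((cost([c,1,0]),c) for c in np.arange(-16,-7,.1));print(r)
E
```

```text
[-11.26634413   1.16164766  -0.10878714] 2.877847076610334
(np.float64(11.600503722212693), np.float64(-11.100000000000017))
[-1.12970100e+01  1.14840772e+00 -1.63272478e-04] 2.6078408762057217
(np.float64(11.232616154836972), np.float64(-11.100000000000017))
[-11.27167614   1.15859719  -0.08732025] 2.654209351740536
(np.float64(11.371107025997308), np.float64(-11.100000000000017))
```

The mirror fit of the two passes puts the high spot at the tip when the wheel angle is −11.2°. It now reads −10.15°, about 2.3 mm short at the tread, so I'll give it one small nudge.

```bash
python3 - <<'E'
from rig import env
from h import *
th=np.radians(16);plan(env.observe(),[*(AX+.067*np.array([np.cos(th),np.sin(th)])),.145],-74,5,0)
E
```

```text
[17.0, 10.0, -2.0, 0.0, -0.0098, 0.0, 17.0, 10.0, -2.0, 0.0, -0.0098, 0.0, 17.0, 10.0, -2.0, 0.0, -0.0098, 0.0, 17.0, 10.0, -2.0, 0.0, -0.0098, 0.0, 17.0, 10.0, -3.0, 0.0, -0.0098, 0.0]
```

>>> {"op": "move_arm", "data": {
  "targets": [17,10,-2,0,-0.01,0,17,10,-2,0,-0.01,0,17,10,-2,0,-0.01,0,16,10,-2,0,-0.01,0,13,8,-2,0,-0.01,0]
}}

```text
time_s: 36.58
position: [0.6493, 0.0326, 0.1439]
tool_rot: [[0.274, -0.001, 0.962], [-0.962, 0.0, 0.274], [-0.0, -1.0, -0.001]]
ft_force: [-0.4, 0.4, -0.1]
grip_width: 0.0002
```

```bash
python3 w.py
```

```text
t 36.58 z 0.1439 r 0.0673 th 16.98 phi-err -1.10 q6 -23.4 Ftan(CCW+) 0.48 Frad -0.29 Fz -0.12
```

>>> {"op": "move_arm", "data": {
  "targets": [0,8,0,0,-0.01,0,0,12,0,0,-0.01,0,0,12,0,0,0,0,0,8,0,0,0,0,0,0,0,0,0,0]
}}

```text
time_s: 37.2
position: [0.649, 0.0345, 0.1041]
tool_rot: [[0.293, -0.001, 0.956], [-0.956, 0.0, 0.293], [-0.001, -1.0, -0.001]]
ft_force: [-0.2, -0.6, 0.2]
grip_width: 0.0002
```

```bash
python3 w.py
```

```text
t 37.20 z 0.1041 r 0.0675 th 18.54 phi-err -1.48 q6 -24.4 Ftan(CCW+) -0.47 Frad -0.34 Fz 0.22
```

>>> {"op": "move_arm", "data": {
  "targets": [2.1,0.2,-0.03,0,0.028,0,2.1,0.2,-0.03,0,0.028,0,2.1,0.2,-0.03,0,0.028,0,2.1,0.2,-0.03,0,0.028,0,1.2,0.2,-0.03,0,0.016,0]
}}

```text
time_s: 37.83
position: [0.6515, 0.0247, 0.1038]
tool_rot: [[0.167, 0.0, 0.986], [-0.986, 0.0, 0.167], [0.0, -1.0, 0.0]]
ft_force: [-0.7, -0.0, -0.5]
grip_width: -0.0
```

```bash
python3 w.py
```

```text
t 37.83 z 0.1038 r 0.0675 th 9.95 phi-err -0.32 q6 -17.8 Ftan(CCW+) 0.09 Frad -0.68 Fz -0.45
```

>>> {"op": "move_arm", "data": {
  "targets": [0.5,0,0,0,0.007,0,0.5,0,0,0,0.007,0,0.5,0,0,0,0.007,0,0,0,0,0,0,0,0,0,0,0,0,0]
}}

```text
time_s: 38.45
position: [0.6517, 0.0234, 0.1038]
tool_rot: [[0.148, 0.0, 0.989], [-0.989, 0.0, 0.148], [-0.0, -1.0, 0.0]]
ft_force: [0.3, 0.4, 0.0]
grip_width: -0.0002
```

```bash
python3 w.py
```

```text
t 38.45 z 0.1038 r 0.0675 th 8.88 phi-err -0.36 q6 -16.8 Ftan(CCW+) 0.38 Frad 0.39 Fz 0.03
```

>>> {"op": "move_arm", "data": {
  "targets": [0.5,0,0,0,0.007,0,0.5,0,0,0,0.007,0,0.5,0,0,0,0.007,0,0,0,0,0,0,0,0,0,0,0,0,0]
}}

```text
time_s: 39.08
position: [0.6519, 0.0225, 0.1038]
tool_rot: [[0.127, -0.0, 0.992], [-0.992, 0.001, 0.127], [-0.001, -1.0, 0.0]]
ft_force: [-0.4, 5.2, 0.2]
grip_width: -0.0
```

```bash
python3 w.py
```

```text
t 39.08 z 0.1038 r 0.0676 th 8.12 phi-err -0.81 q6 -15.7 Ftan(CCW+) 5.20 Frad 0.34 Fz 0.17
```

>>> {"op": "move_arm", "data": {
  "targets": [0.6,0,0,0,0.006,0,0.6,0,0,0,0.006,0,0.6,0,0,0,0.006,0,0,0,0,0,0,0,0,0,0,0,0,0]
}}

```text
time_s: 39.7
position: [0.652, 0.0217, 0.1038]
tool_rot: [[0.11, -0.0, 0.994], [-0.994, 0.002, 0.11], [-0.002, -1.0, 0.0]]
ft_force: [-0.5, 7.8, 0.1]
grip_width: -0.0
```

```bash
python3 w.py
```

```text
t 39.70 z 0.1038 r 0.0676 th 7.37 phi-err -1.06 q6 -14.9 Ftan(CCW+) 7.78 Frad 0.52 Fz 0.14
```

>>> {"op": "move_arm", "data": {
  "targets": [0.5,0,0,0,0.004,0,0.2,0,0,0,0.002,0,0,0,0,0,0,0,0,0,0,0,0,0,0,0,0,0,0,0]
}}

```text
time_s: 40.33
position: [0.6521, 0.0212, 0.1038]
tool_rot: [[0.104, -0.0, 0.995], [-0.995, 0.003, 0.104], [-0.003, -1.0, 0.0]]
ft_force: [0.5, 10.4, -0.1]
grip_width: 0.0001
```

```bash
python3 w.py
```

```text
t 40.33 z 0.1038 r 0.0676 th 7.00 phi-err -1.03 q6 -14.6 Ftan(CCW+) 10.30 Frad 1.76 Fz -0.09
```

Now I'll back off, lift clear and check.

>>> {"op": "move_arm", "data": {
  "targets": [-4,0,0,0,0,0,0,-20,0,0,0,0,0,-30,0,0,0,0,-40,-30,0,0,0,0,-50,-10,-20,0,-0.1,0]
}}

```text
time_s: 40.95
position: [0.6236, 0.1106, 0.1955]
tool_rot: [[0.202, 0.004, 0.979], [-0.979, -0.001, 0.202], [0.002, -1.0, 0.003]]
ft_force: [-0.4, 1.0, -0.8]
grip_width: -0.0001
```

>>> {"op": "move_arm", "data": {
  "targets": [-15,0,-40,0,-0.1,0,0,0,-40,0,-0.1,0,0,0,0,0,0,0,0,0,0,0,0,0,0,0,0,0,0,0]
}}

```text
time_s: 41.58
position: [0.5432, 0.1053, 0.1936]
tool_rot: [[0.392, 0.0, 0.92], [-0.92, -0.0, 0.392], [0.0, -1.0, 0.0]]
ft_force: [-0.5, 0.7, -0.6]
grip_width: 0.0001
```

```bash
python3 w.py; python3 -c "
from h import *
look('L3')
import pickle
s,d=pickle.load(open('L3.pkl','rb'))
a=cv2.resize(d['scene']['pixels'][170:320,200:400,::-1],None,fx=4,fy=4,interpolation=cv2.INTER_CUBIC)
cv2.imwrite('pics/s3z.png',a)
d0=pickle.load(open('im0.pkl','rb'))
"
```

```text
t 41.58 z 0.1936 r 0.1014 th 114.39 phi-err -91.31 q6 -24.4 Ftan(CCW+) 0.20 Frad 0.86 Fz -0.62
wrist axle [0.58525589 0.0078792 ] ribs (np.float64(-13.585916364173459), np.int64(1534), np.float64(0.9269042677611637)) -11.887796880239689
top axle [0.58490699 0.01174092] ribs (np.float64(-11.202604086691505), np.int64(238), np.float64(0.9432686585480161)) -11.228123673598722
scene axle [0.58691853 0.01291532] ribs (np.float64(-10.881546585638288), np.int64(477), np.float64(0.9426028965928321)) -10.919927330090353
```

View pics/s3z.png

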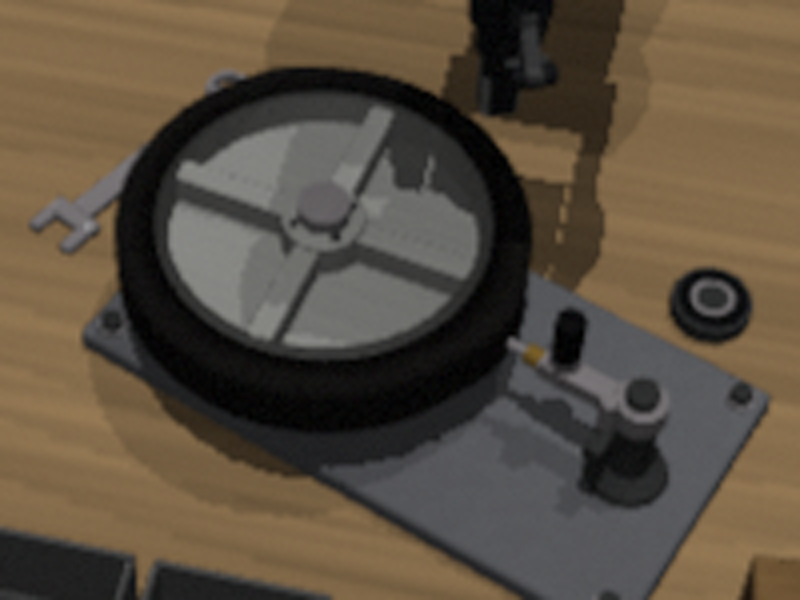

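View pics/L3_scene.png

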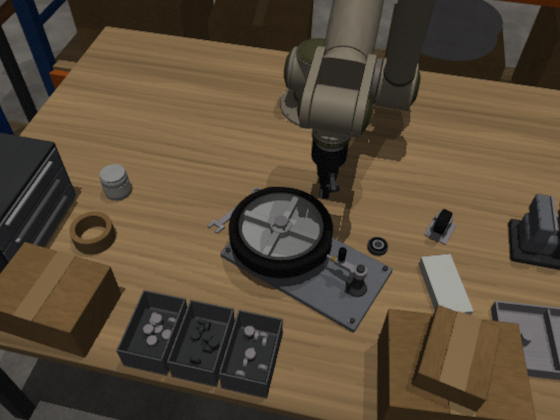

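View pics/L3_wrist.png

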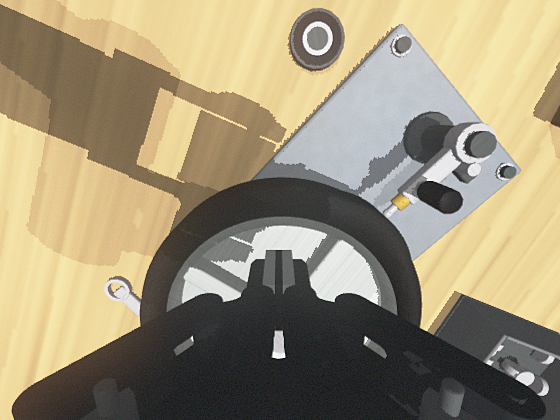

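The top and scene views read −11.2° and −10.9°, against a target of −11.2°. The pointer is in, its tip is on the tread at zoom ≈ (508,342), and the spanner, bearing and other items are where they were. I'm handing in.

```bash
python3 -c "
from rig import env
print(env.close_job())"
```

```text
the job is handed in; nothing more can be done
None
```

I swung the pointer in against its stop and left the wheel at rest with its high spot at the pointer's tip, as near as I could measure. The job was handed in at about 42 s with the arm clear of everything.

- **Pointer:** I pushed the knob until it stopped moving while the force rose to 21 N. The last pictures show the pointer in, with its tip on the tread.
- **Finding the high spot:** I turned the wheel slowly by a rib, clockwise and then back anticlockwise. It ran at about 1.7 N when free of the pointer. The rub peaked at about 10.2 N clockwise and 9.3 N anticlockwise, which fits the high spot (9 to 13 N) and not the lesser swelling (5 to 7 N). I turned the wheel through only about 130° of its turn and never met the lesser swelling.
- **Setting it:** The two passes peak a few degrees apart, so I took the centre of symmetry between them, a rib angle of −11.2°. The first placing came to rest about 1° short (−10.15°), so I nudged it once more.
- **Last checks:** The top camera read −11.2° and the scene camera −10.9°, about 0.6 mm apart at the tread. The wrist camera disagreed, at −11.9° or −13.6° depending on the centre used. Its view was partly blocked by the gripper, so I gave it no weight. My own uncertainty in the centre is about 0.5 to 1°, or 1 to 2 mm at the tread.
- **Rest of the bench:** By eye in the last pictures, nothing else on the bench appears to have moved.

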